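Put the window candle set together

TASK

Put the candle set together on the round cork mat, one piece at a time from the bottom up: set the terracotta saucer in the middle of the mat, stand the terracotta pot in the saucer, stand the candle in the pot, and last put the steel snuffer cap over the candle's top. Set each piece down flat and upright rather than dropping it, and leave the paperweight, the dish of keys, the sunglasses case and the stapler where they are.

Things in the scene. Friction and masses are not known exactly. Their poses are not given: they have to be found in the camera images.
- mat: thin round cork mat, 110 mm across, 5 mm thick, fixed to the sideboard. Origin: centre of its underside, z up.
- saucer: loose round terracotta saucer, shallow: 68 mm outside diameter with an upright wall 4 mm thick, 22 mm high overall, open on top, 60 mm inside, floor 6 mm thick, 0.1 kg. Origin: centre of its underside, z up; it may be gripped across its whole diameter.
- pot: loose round terracotta pot, 65 mm high: base 50 mm across, widening to 58 mm at 42 mm height, then a straight collar 66 mm across from 45 mm up to the rim. Open on top: mouth 58 mm, narrowing inside to 42 mm at the floor, which is 6 mm thick. 0.16 kg. Origin: centre of its underside, z up.
- candle: loose ivory pillar candle, an upright cylinder 32 mm in diameter and 100 mm high with a short black wick (6 mm, look only) on top, 0.08 kg. Origin: centre of its underside, z up. Standing in the pot it reaches 41 mm above the pot's rim.
- cap: loose steel snuffer cap, 0.12 kg: round, 50 mm outside diameter, open below, 42 mm inside, flat ceiling 24 mm above its lower edge, top at 28 mm; on it a straight round knob 16 mm across from 28 to 52 mm height. Stands open side down. Origin: centre of its lower edge, z up. On the candle its ceiling rests on the candle's top: lower edge 76 mm above the candle's underside.
- paperweight: bystander: round, pale clear-glass paperweight, 58 mm across, 41 mm high, loose. Origin: centre of its underside. Leave alone.
- dish: bystander: matte black ceramic dish, 110 mm across, 24 mm high, with two steel keys in it, loose. Origin: centre of its underside. Leave alone.
- case: bystander: clear acrylic sunglasses case, closed, 66 mm (own x) by 162 mm (own y) by 58 mm high, loose. Origin: centre of its underside. Leave alone.
- stapler: bystander: chrome stapler, 40 mm (own x) by 150 mm (own y) by 60 mm high, loose. Origin: centre of its underside. Leave alone.
Not all that is in view belongs to the job. What is shaped like the candle but pink is not meant.

How it is judged:
By the outcome, as a careful person would: the job done as asked, in the order asked, and still so for the second after the job is handed in, with the robot touching nothing.
It also fails if it takes over 107 s, if anything falls off the work surface, if the arm or the gripper's body presses on something with over 40 N, if the wrist force passes 120 N, or if a joint passes its speed limit or range.

ROBOT

A 6-joint arm with a two-finger parallel gripper is mounted at the origin on the work surface. World frame = base frame: x ahead of the robot, y to its left, z up, the work surface at z = 0. Lengths are in m, angles in rad, forces in N, time in s.
With the tool pointing down it reaches from about 0.35 to 0.95 m from the base axis. Payload 17.4 kg.
Tool frame: the origin (TCP) lies midway between the tips of the shut fingers; the grasp point (between the pads) lies bot.pinch_z behind it (bot.pinch_z is the distance from the TCP to the grasp point, in m); x points along the fingers, y is the direction in which the jaws open and shut, and the axes are right-handed (so a half turn about x gives the same grasp; the last joint's range is limited). The gripper opens to 93 mm and grips with 3 to 60 N. Pads are 15 mm wide; open, the fingers measure 128 mm over their backs; the gripper's body (75 mm by 188 mm) begins 65 mm behind the grasp point.
Start: joints at [1.209, 0.116, 1.442, -0, 1.584, -0.038], TCP at [0.215, 0.64, 0.219] pointing down, gripper open.
Joint ranges: [-2.83, 2.83], [-0.83, 2.19], [0.07, 2.5], [-1.14, 4.28], [0.01, 3], [-2.97, 2.97]. Speed limits (rad/s): [1.89, 1.89, 2.22, 3.14, 3.14, 3.14].

INTERFACE

Orientations are given as [roll, pitch, yaw] about the fixed x, y, z axes, in that order (R = Rz(yaw) Ry(pitch) Rx(roll)).
In Python, from cell import sensors, vision, workorder, bot gives the robot as it stands.
- The arm moves only by the tool arm_command, never from a script. Its argument "series" is a list of rows, each an object with "slide": the shift along the tool's x, y, z in mm, a list of three; "turn": the turn, a rotation vector about the tool's x, y, z in degrees, a list of three; "fingers": the opening, from 0 (shut) to 1 (fully open). A call has 1 to 8 rows; each row shifts and turns the pose as measured when the row begins, along the tool's axes as they then stand; what a row does not reach is not made up. A row lasts 1/12 s, in which the tool goes at most 41.7 mm and 7.16 degrees, less where a joint would pass 70% of its speed; a pose out of reach is approached as far as the arm can. A call is refused whole if a number of a shift passes 41.7 or a number of a turn 7.16, either way. A call with a gripper value outside its range is refused whole. The fingers move at their own pace and stop on an object; "force" is the grip in N (left out, the last holds). Time passes only in rows, so rows that do not move let the fingers close. It gives the time, the measured TCP pose, the force and the opening at its end, in the units of the state.
- sensors.get_state(): the state, without advancing time (a new reading comes with each control period).
- vision.grab_frame(name): name is "scene" or "top" or "wrist"; returns a dict with "image" (384x512x3 uint8, red, green, blue), "z_map" (384x512 float32, m along the optical axis (not along the pixel's ray), 0 where there is no reading), "fx", "fy", "cx", "cy" (pixels), "extrinsics" (4x4, takes a point from camera to world coordinates). Camera axes: x right, y down, z forward; pixel columns grow to the right and rows downward; lengths in m; the calibration is good to about 2 mm. A picture is of the moment at which its call begins.
- workorder.hand_in(): hands the job in, once; it reports no verdict.
The state is a dict: "time": time; "joint_pos": joint angles; "qd": joint speeds; "effort": joint torques, N m; "tcp_pos": TCP position; "tool_rot": TCP orientation; "wrist_force": force on the tool from outside, world axes, zero at the start; "torque": the same for the moment, N m; "opening": opening from 0.0 (shut) to 1.0 (fully open).
Only numpy, scipy, OpenCV 4.12 (cv2) and the standard library are available. Lean on these libraries where they do the work, as an engineer would, in place of code of your own. Each camera call takes 0.05 s, during which the arm holds its last target. There are 200 camera calls.

## Working session

There is one attempt and no reset: what is moved stays moved. The work goes in short steps, Python scripts to look and compute and a tool call to move; the robot and the scene stay as the last step left them, time stands still between calls to the robot, and variables do not carry over. Pictures are saved under pics/ and viewed, about 12 in all and at most 16, crops included, and the job is handed in when it is done.

Besides the shell and the picture viewer there is one more tool, called after "Request:" by a JSON object that holds its "name" and its "arguments". arm_command: Moves the arm, as the interface text tells. Its arguments: {"type":"object","properties":{"series":{"type":"array","items":{"type":"object","properties":{"slide":{"type":"array","items":{"type":"number"}},"turn":{"type":"array","items":{"type":"number"}},"fingers":{"type":"number"}}}},"force":{"type":"number"}},"required":["series"]}

```bash
ls; mkdir -p pics; cat > h.py <<'E'
import numpy as np, cv2
from cell import sensors, vision, workorder, bot
def grab(n,name=None):
    f=vision.grab_frame(n)
    if name: cv2.imwrite(f'pics/{name}.png',f['image'][:,:,::-1])
    return f
def ray(f,u,v,z):
    T=f['extrinsics'];d=T[:3,:3]@np.array([(u-f['cx'])/f['fx'],(v-f['cy'])/f['fy'],1]);o=T[:3,3]
    return (o+d*(z-o[2])/d[2])
def cloud(f):
    z=f['z_map'];v,u=np.indices(z.shape);P=np.stack([(u-f['cx'])/f['fx']*z,(v-f['cy'])/f['fy']*z,z],-1)
    return P@f['extrinsics'][:3,:3].T+f['extrinsics'][:3,3]
E
python3 - <<'E'
from h import *
np.set_printoptions(precision=3,suppress=True)
s=sensors.get_state();print(s['time'],s['tcp_pos'],s['tool_rot'],s['opening'],bot.pinch_z,[a for a in dir(bot) if a[0]!='_'])
for n in('scene','top'):
    f=grab(n,n);print(f['fx'],f['extrinsics']);np.save(n+'.npy',f,allow_pickle=True)
E
```

```text
pics
0.0 [0.215 0.64  0.218] [-1.593  1.57  -1.917] 0.9989410425903797 0.0188 ['MotionError', 'pinch_z']
454.5343316270852 [[-0.179  0.519 -0.836  1.656]
 [ 0.984  0.109 -0.143  0.213]
 [ 0.017 -0.848 -0.53   0.711]
 [ 0.     0.     0.     1.   ]]
351.6994572743971 [[ 0.03  -0.987  0.159  0.459]
 [-0.999 -0.031 -0.007  0.048]
 [ 0.012 -0.159 -0.987  0.864]
 [ 0.     0.     0.     1.   ]]
```

View pics/scene.png

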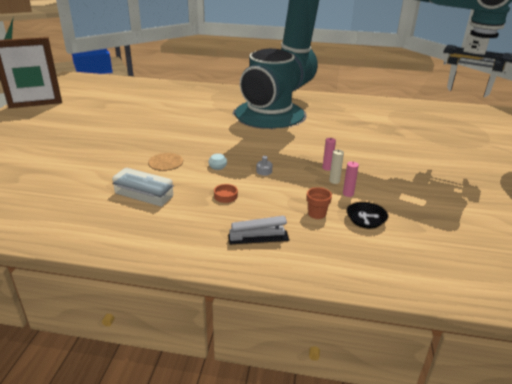

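View pics/top.png

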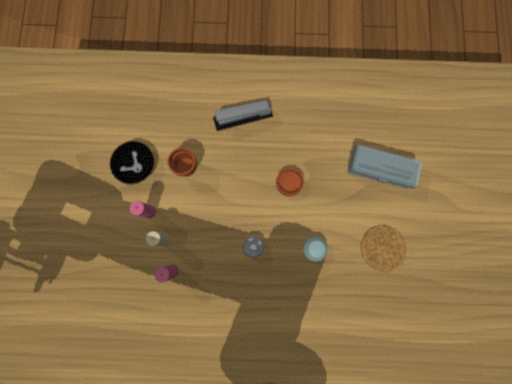

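The top view shows the mat at (384,247), saucer (290,181), pot (182,162), and the ivory candle (155,239) between two pink ones at (142,209) and (166,273). The cap is at (254,245), paperweight (316,249), dish (132,162), case (386,166) and stapler (243,114). Next I measure positions.

```bash
python3 - <<'E'
from h import *
np.set_printoptions(precision=4,suppress=True)
f=np.load('top.npy',allow_pickle=True).item();C=cloud(f)
def top(name,u,v,r,zlo,zhi):
    m=np.zeros(f['z_map'].shape,np.uint8);cv2.circle(m,(u,v),r,1,-1)
    P=C[(m>0)&(C[...,2]>zlo)&(C[...,2]<zhi)&(f['z_map']>0)]
    if len(P)<5: print(name,'few');return
    c,r_=cv2.minEnclosingCircle(P[:,:2].astype(np.float32));print(name,len(P),'circ',np.array(c),r_,'mean',P.mean(0),'zmax',P[:,2].max())
top('saucer',290,181,22,.016,.03)
top('pot',182,162,20,.058,.075)
top('candle',155,239,14,.09,.11)
top('pink1',140,209,14,.08,.12);top('pink2',164,272,14,.08,.12)
top('cap',254,245,16,.02,.034);top('knob',254,245,16,.045,.06)
top('paper',316,249,16,.01,.06);top('dish',132,162,26,.015,.04);top('case',386,166,40,.03,.08);top('stap',243,114,32,.03,.08)
hsv=cv2.cvtColor(f['image'],cv2.COLOR_RGB2HSV);print('mat hsv',hsv[247,384],hsv[247,440],hsv[215,384],'z',C[247,384],C[247,440])
top('mat',384,247,28,.003,.012)
print(ray(f,384,247,.005),ray(f,361.5,247,.005),ray(f,406,247,.005),ray(f,384,225,.005),ray(f,384,271,.005))
E
```

```text
saucer 150 circ [ 0.61  -0.037] 0.034109968692064285 mean [ 0.61   -0.0372  0.0205] zmax 0.02499742021959539
pot 168 circ [0.6427 0.2213] 0.03311445564031601 mean [0.6421 0.2211 0.0634] zmax 0.06849025645256779
candle 180 circ [0.4622 0.263 ] 0.015870677307248116 mean [0.4621 0.2623 0.0988] zmax 0.10716268151452912
pink1 197 circ [0.5272 0.3033] 0.015894247218966484 mean [0.5265 0.3014 0.0974] zmax 0.10263618048987744
pink2 202 circ [0.3878 0.2384] 0.0159162525087595 mean [0.3886 0.2371 0.0982] zmax 0.10637692801677134
cap 312 circ [0.4495 0.0477] 0.02469092421233654 mean [0.4497 0.0477 0.0269] zmax 0.031070779665150705
knob 36 circ [0.45   0.0478] 0.007287759333848953 mean [0.4499 0.0479 0.051 ] zmax 0.05520778567309448
paper 477 circ [ 0.4498 -0.0999] 0.028769640251994133 mean [ 0.4499 -0.0975  0.0322] zmax 0.043381053192446783
dish 491 circ [0.6452 0.3498] 0.05493328720331192 mean [0.6487 0.3561 0.0207] zmax 0.027826133458653812
case 1995 circ [ 0.6499 -0.2635] 0.08624451607465744 mean [ 0.6468 -0.2598  0.0545] zmax 0.06097198887918798
stap 615 circ [0.7747 0.0837] 0.06715785712003708 mean [0.7752 0.0852 0.051 ] zmax 0.060103526939664476
mat hsv [ 17 145 160] [ 19 123 159] [ 18 125 163] z [ 0.4588 -0.2693  0.0033] [ 0.4628 -0.4072  0.0003]
mat 1384 circ [ 0.4601 -0.2659] 0.05903797596693039 mean [ 0.456  -0.2674  0.0049] zmax 0.009092693944540708
[ 0.4588 -0.2687  0.005 ] [ 0.4572 -0.2141  0.005 ] [ 0.4604 -0.3221  0.005 ] [ 0.5118 -0.2701  0.005 ] [ 0.4022 -0.2671  0.005 ]
```

```bash
cat >> h.py <<'E'
from scipy.spatial.transform import Rotation as Ro
def rot(s): return Ro.from_euler('xyz',s['tool_rot']).as_matrix()
def plan(p,jaw=(-.524,.852)):
    """tool-frame shift in mm to world TCP target p, and turn (deg) to tool-down with jaw axis along +-jaw"""
    s=sensors.get_state();R=rot(s);y=np.r_[np.array(jaw)/np.hypot(*jaw),0]
    if y@R[:,1]<0:y=-y
    x=np.array([0,0,-1.]);G=np.c_[x,y,np.cross(x,y)]
    print('t %.2f'%s['time'],'tcp',np.round(s['tcp_pos'],4),'jaw',np.round(R[:,1],3),'open',round(s['opening']*93,1),'F',np.round(s['wrist_force'],1))
    print(' slide now',np.round(R.T@(np.array(p)-s['tcp_pos'])*1e3,1),' slide in goal frame',np.round(G.T@(np.array(p)-s['tcp_pos'])*1e3,1),' turn',np.round(np.degrees(Ro.from_matrix(R.T@G).as_rotvec()),1))
E
python3 -c "
from h import *
print(rot(sensors.get_state()));plan((.61,-.037,.15))"
```

```text
[[-3.68179836e-04  3.18194024e-01  9.48025542e-01]
 [-9.62322781e-04  9.48025054e-01 -3.18194234e-01]
 [-9.99999469e-01 -1.02945928e-03 -4.28383507e-05]]
t 0.10 tcp [0.2147 0.6397 0.218 ] jaw [ 0.318  0.948 -0.001] open 93.2 F [-0.2  0.1  0.6]
 slide now [  68.5 -515.7  590.1]  slide in goal frame [  68.  -783.5  -17.8]  turn [-50.1  -0.    0.1]
```

Request:
{"name": "arm_command", "arguments": {"series": [{"slide": [0, -25, 25], "turn": [-7.15, 0, 0], "fingers": 1}, {"slide": [0, -25, 25], "turn": [-7.15, 0, 0], "fingers": 1}, {"slide": [0, -25, 25], "turn": [-7.15, 0, 0], "fingers": 1}, {"slide": [0, -25, 25], "turn": [-7.15, 0, 0], "fingers": 1}, {"slide": [0, -30, 20], "turn": [-7.15, 0, 0], "fingers": 1}, {"slide": [0, -30, 10], "turn": [-7.15, 0, 0], "fingers": 1}, {"slide": [0, -30, 0], "turn": [-7.15, 0, 0], "fingers": 1}, {"slide": [0, -40, 0], "turn": [0, 0, 0], "fingers": 1}]}}

```text
time: 0.77
tcp_pos: [0.3764, 0.4096, 0.2132]
tool_rot: [-2.81, 1.563, -2.248]
wrist_force: [0.3, 0.4, 0.1]
opening: 0.998
```

```bash
python3 -c "
from h import *
plan((.61,-.037,.15))"
```

```text
t 0.77 tcp [0.3764 0.4096 0.2132] jaw [-0.533  0.846 -0.002] open 92.8 F [0.3 0.4 0.1]
 slide now [  64.7 -502.2  -39.9]  slide in goal frame [  63.2 -502.8  -35. ]  turn [ 0.6 -0.4  0.1]
```

Request:
{"name": "arm_command", "arguments": {"series": [{"slide": [0, -41, -4], "turn": [0.6, -0.4, 0]}, {"slide": [0, -41, -4]}, {"slide": [0, -41, -4]}, {"slide": [0, -41, -4]}, {"slide": [0, -41, -4]}, {"slide": [0, -41, -4]}, {"slide": [0, -41, -4]}, {"slide": [0, -41, -4]}]}}

```text
validation failed for argument at $.se...
```

```bash
python3 -c "
from h import *
plan((.61,-.037,.15))"
```

```text
t 0.77 tcp [0.3764 0.4096 0.2132] jaw [-0.533  0.846 -0.002] open 92.8 F [0.3 0.4 0.1]
 slide now [  64.7 -502.2  -39.9]  slide in goal frame [  63.2 -502.8  -35. ]  turn [ 0.6 -0.4  0.1]
```

All fields are required in each row.

Request:
{"name": "arm_command", "arguments": {"series": [{"slide": [0, -41, -4], "turn": [0.6, -0.4, 0], "fingers": 1}, {"slide": [0, -41, -4], "turn": [0, 0, 0], "fingers": 1}, {"slide": [0, -41, -4], "turn": [0, 0, 0], "fingers": 1}, {"slide": [0, -41, -4], "turn": [0, 0, 0], "fingers": 1}, {"slide": [0, -41, -4], "turn": [0, 0, 0], "fingers": 1}, {"slide": [0, -41, -4], "turn": [0, 0, 0], "fingers": 1}, {"slide": [0, -41, -4], "turn": [0, 0, 0], "fingers": 1}, {"slide": [0, -41, -4], "turn": [0, 0, 0], "fingers": 1}]}}

```text
time: 1.43
tcp_pos: [0.5206, 0.1078, 0.2126]
tool_rot: [-1.792, 1.568, -1.236]
wrist_force: [0.3, 0.1, -0.3]
opening: 1.0
```

```bash
python3 -c "
from h import *
plan((.61,-.037,.15))"
```

```text
t 1.43 tcp [0.5206 0.1078 0.2126] jaw [-0.527  0.85  -0.003] open 93.0 F [ 0.3  0.1 -0.3]
 slide now [  63.1 -170.    -0.3]  slide in goal frame [  62.6 -170.2    0.3]  turn [ 0.2 -0.   0.2]
```

Request:
{"name": "arm_command", "arguments": {"series": [{"slide": [10, -41, 0], "turn": [0, 0, 0.2], "fingers": 1}, {"slide": [10, -41, 0], "turn": [0, 0, 0], "fingers": 1}, {"slide": [15, -38, 0], "turn": [0, 0, 0], "fingers": 1}, {"slide": [15, -30, 0], "turn": [0, 0, 0], "fingers": 1}, {"slide": [10, -15, 0], "turn": [0, 0, 0], "fingers": 1}, {"slide": [0, 0, 0], "turn": [0, 0, 0], "fingers": 1}]}}

```text
time: 1.93
tcp_pos: [0.6085, -0.0425, 0.151]
tool_rot: [2.634, 1.571, -3.101]
wrist_force: [0.8, 0.5, -0.3]
opening: 0.998
```

```bash
python3 -c "
from h import *
plan((.61,-.037,.004))
f=grab('wrist','w1');print(f['fx'],f['extrinsics'].round(3));C=cloud(f);d=f['z_map']>0
P=C[d&(C[...,2]>.014)&(C[...,2]<.03)&(np.hypot(C[...,0]-.61,C[...,1]+.037)<.05)]
if len(P):
  c,r=cv2.minEnclosingCircle(P[:,:2].astype(np.float32));print(len(P),c,r)
"
```

```text
t 1.93 tcp [ 0.6085 -0.0425  0.151 ] jaw [-0.521  0.853  0.   ] open 92.8 F [ 0.8  0.5 -0.3]
 slide now [147.    3.9   4.2]  slide in goal frame [147.    3.9   4.2]  turn [-0.2 -0.  -0. ]
317.8590874780825 [[-0.523  0.827  0.209  0.552]
 [ 0.853  0.507  0.128 -0.078]
 [ 0.     0.245 -0.969  0.316]
 [ 0.     0.     0.     1.   ]]
1001 (0.611251175403595, -0.036587849259376526) 0.034001320600509644
```

View pics/w1.png

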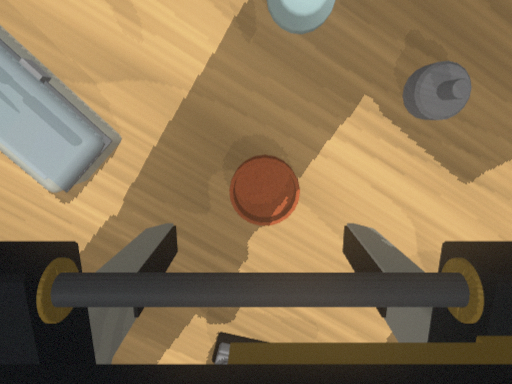

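The wrist view shows the saucer at (265,190), between the fingers. Its centre agrees with the top view to about 1 mm.

Request:
{"name": "arm_command", "arguments": {"series": [{"slide": [25, 4, 5], "turn": [0, 0, 0], "fingers": 1}, {"slide": [30, 0, 0], "turn": [0, 0, 0], "fingers": 1}, {"slide": [30, 0, 0], "turn": [0, 0, 0], "fingers": 1}, {"slide": [25, 0, 0], "turn": [0, 0, 0], "fingers": 1}, {"slide": [15, 0, 0], "turn": [0, 0, 0], "fingers": 1}, {"slide": [5, 0, 0], "turn": [0, 0, 0], "fingers": 1}, {"slide": [0, 0, 0], "turn": [0, 0, 0], "fingers": 1}]}}

```text
time: 2.57
tcp_pos: [0.6101, -0.0285, 0.0234]
tool_rot: [-0.388, 1.564, 0.164]
wrist_force: [-0.3, -0.4, 0.0]
opening: 0.996
```

```bash
python3 -c "
from h import *
plan((.611,-.0367,.004))"
```

```text
t 2.57 tcp [ 0.6101 -0.0285  0.0234] jaw [-0.525  0.851 -0.002] open 92.6 F [-0.3 -0.4  0. ]
 slide now [19.4 -7.3 -3.7]  slide in goal frame [19.4 -7.4 -3.5]  turn [0.1 0.3 0.1]
```

Request:
{"name": "arm_command", "arguments": {"series": [{"slide": [0, -4, -2], "turn": [0, 0, 0], "fingers": 1}, {"slide": [0, 0, 0], "turn": [0, 0, 0], "fingers": 1}]}}

```text
time: 2.73
tcp_pos: [0.611, -0.032, 0.0257]
tool_rot: [-0.428, 1.563, 0.126]
wrist_force: [-0.0, 0.1, -0.7]
opening: 1.001
```

```bash
python3 -c "
from h import *
plan((.611,-.0367,.004))
for i in range(4):
  vision.grab_frame('scene');print(sensors.get_state()['tcp_pos'])"
```

```text
t 2.73 tcp [ 0.611  -0.032   0.0257] jaw [-0.526  0.85  -0.003] open 93.1 F [-0.   0.1 -0.7]
 slide now [21.7 -3.9 -2.6]  slide in goal frame [21.7 -4.  -2.4]  turn [0.1 0.4 0.2]
[ 0.61123873 -0.0318594   0.02610501]
[ 0.61126246 -0.0319115   0.02596076]
[ 0.61119341 -0.03197154  0.02569699]
[ 0.61104113 -0.03201087  0.02539808]
```

Request:
{"name": "arm_command", "arguments": {"series": [{"slide": [8, -3, -2], "turn": [0, 0.4, 0.2], "fingers": 1}, {"slide": [8, -1, -1], "turn": [0, 0, 0], "fingers": 1}, {"slide": [4, 0, 0], "turn": [0, 0, 0], "fingers": 1}, {"slide": [0, 0, 0], "turn": [0, 0, 0], "fingers": 1}]}}

```text
time: 3.27
tcp_pos: [0.6111, -0.0378, 0.0044]
tool_rot: [-0.408, 1.569, 0.145]
wrist_force: [0.3, 0.3, 0.5]
opening: 1.001
```

```bash
python3 -c "
from h import *
plan((.611,-.0367,.004))"
```

```text
t 3.27 tcp [ 0.6111 -0.0378  0.0044] jaw [-0.525  0.851 -0.001] open 93.1 F [0.3 0.3 0.5]
 slide now [0.4 1.  0.5]  slide in goal frame [0.4 1.  0.5]  turn [0.1 0.1 0. ]
```

Close the fingers gently.

Request:
{"name": "arm_command", "arguments": {"series": [{"slide": [0, 0, 0], "turn": [0, 0, 0], "fingers": 0.6}, {"slide": [0, 0, 0], "turn": [0, 0, 0], "fingers": 0.6}, {"slide": [0, 0, 0], "turn": [0, 0, 0], "fingers": 0.6}, {"slide": [0, 0, 0], "turn": [0, 0, 0], "fingers": 0.6}, {"slide": [0, 0, 0], "turn": [0, 0, 0], "fingers": 0.6}, {"slide": [0, 0, 0], "turn": [0, 0, 0], "fingers": 0.6}], "force": 15}}

```text
time: 3.77
tcp_pos: [0.6107, -0.0378, 0.0036]
tool_rot: [1.283, 1.57, 1.836]
wrist_force: [0.3, -0.4, -1.3]
opening: 0.739
```

```bash
python3 -c "
from h import *
plan((.457,-.268,.1))"
```

```text
t 3.77 tcp [ 0.6107 -0.0378  0.0036] jaw [-0.525  0.851  0.   ] open 68.7 F [ 0.3 -0.4 -1.3]
 slide now [ -96.4 -115.2 -251.7]  slide in goal frame [ -96.4 -115.6 -251.5]  turn [ 0.1  0.  -0. ]
```

Request:
{"name": "arm_command", "arguments": {"series": [{"slide": [-15, 0, 0], "turn": [0, 0, 0], "fingers": 0.6}, {"slide": [-30, 0, 0], "turn": [0, 0, 0], "fingers": 0.6}, {"slide": [-35, 0, -5], "turn": [0, 0, 0], "fingers": 0.6}, {"slide": [-20, -12, -30], "turn": [0, 0, 0], "fingers": 0.6}, {"slide": [-10, -17, -36], "turn": [0, 0, 0], "fingers": 0.6}, {"slide": [0, -17, -36], "turn": [0, 0, 0], "fingers": 0.6}, {"slide": [0, -17, -36], "turn": [0, 0, 0], "fingers": 0.6}, {"slide": [0, -17, -36], "turn": [0, 0, 0], "fingers": 0.6}]}}

```text
time: 4.43
tcp_pos: [0.4988, -0.1999, 0.1191]
tool_rot: [-2.477, 1.57, -1.914]
wrist_force: [0.3, -0.4, -1.6]
opening: 0.742
```

```bash
python3 -c "
from h import *
plan((.457,-.268,.1))"
```

```text
t 4.43 tcp [ 0.4988 -0.1999  0.1191] jaw [-0.533  0.846 -0.   ] open 69.0 F [ 0.3 -0.4 -1.6]
 slide now [ 19.1 -35.3 -71.6]  slide in goal frame [ 19.1 -36.1 -71.3]  turn [ 0.6 -0.   0. ]
```

Request:
{"name": "arm_command", "arguments": {"series": [{"slide": [0, -5, -5], "turn": [0.6, 0, 0], "fingers": 0.6}, {"slide": [0, 0, 0], "turn": [0, 0, 0], "fingers": 0.6}, {"slide": [0, 0, 0], "turn": [0, 0, 0], "fingers": 0.6}]}}

```text
time: 4.68
tcp_pos: [0.4936, -0.2124, 0.1202]
tool_rot: [-1.697, 1.568, -1.152]
wrist_force: [0.9, 1.1, -1.0]
opening: 0.741
```

```bash
cat >> h.py <<'E'
def matfit(f,save=None):
    C=cloud(f);m=((C[...,2]>.003)&(C[...,2]<.0075)&(f['z_map']>0)).astype(np.uint8)*255
    m=cv2.medianBlur(m,7)
    if save: cv2.imwrite(f'pics/{save}.png',np.hstack([f['image'][:,:,::-1],cv2.merge([m]*3)])[:, :])
    cs=cv2.findContours(m,cv2.RETR_EXTERNAL,cv2.CHAIN_APPROX_NONE)[0]
    c=max(cs,key=cv2.contourArea)[:,0]
    P=np.array([ray(f,u,v,.005)[:2] for u,v in c])
    for k in range(6):
        A=np.c_[2*P,np.ones(len(P))];x=np.linalg.lstsq(A,(P**2).sum(1),rcond=None)[0]
        r=np.sqrt(x[2]+x[0]**2+x[1]**2);e=abs(np.hypot(*(P-x[:2]).T)-r);P=P[e<max(.0015,np.quantile(e,.9))]
    print('mat',x[:2].round(4),'r',r.round(4),len(P),'med e',np.median(e))
E
python3 -c "
from h import *
plan((.457,-.268,.1))
f=grab('wrist','w2');matfit(f)
f=grab('top','t2');matfit(f)
"
```

```text
t 4.68 tcp [ 0.4936 -0.2124  0.1202] jaw [-0.519  0.855 -0.003] open 69.0 F [ 0.9  1.1 -1. ]
 slide now [ 20.3 -28.5 -60.1]  slide in goal frame [ 20.2 -28.2 -60.3]  turn [-0.4 -0.   0.2]
mat [ 0.4576 -0.2671] r 0.053 360 med e 0.00026179764844148565
mat [0.6447 0.35  ] r 0.0365 61 med e 0.0005459232049325885
```

View pics/w2.png

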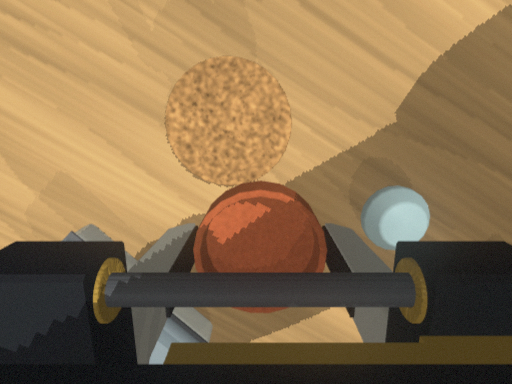

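The mat is at (229,120), centre about (0.457,-0.267), and the saucer is held centred at (262,246).

Request:
{"name": "arm_command", "arguments": {"series": [{"slide": [0, -12, -25], "turn": [0, 0, 0.2], "fingers": 0.6}, {"slide": [10, -8, -18], "turn": [0, 0, 0], "fingers": 0.6}, {"slide": [15, -4, -6], "turn": [0, 0, 0], "fingers": 0.6}, {"slide": [15, 0, 0], "turn": [0, 0, 0], "fingers": 0.6}, {"slide": [15, 0, 0], "turn": [0, 0, 0], "fingers": 0.6}, {"slide": [10, 0, 0], "turn": [0, 0, 0], "fingers": 0.6}, {"slide": [0, 0, 0], "turn": [0, 0, 0], "fingers": 0.6}, {"slide": [0, 0, 0], "turn": [0, 0, 0], "fingers": 0.6}]}}

```text
time: 5.45
tcp_pos: [0.4696, -0.2511, 0.0521]
tool_rot: [1.365, 1.568, 1.926]
wrist_force: [-0.7, 0.1, -0.7]
opening: 0.738
```

```bash
python3 -c "
from h import *
plan((.4573,-.2675,.009))"
```

```text
t 5.45 tcp [ 0.4696 -0.2511  0.0521] jaw [-0.532  0.847  0.003] open 68.6 F [-0.7  0.1 -0.7]
 slide now [ 43.1  -7.5 -19.1]  slide in goal frame [ 43.1  -7.5 -19. ]  turn [ 0.6  0.  -0.2]
```

Request:
{"name": "arm_command", "arguments": {"series": [{"slide": [0, -6, -15], "turn": [0.6, 0, -0.2], "fingers": 0.6}, {"slide": [5, -2, -4], "turn": [0, 0, 0], "fingers": 0.6}, {"slide": [10, 0, 0], "turn": [0, 0, 0], "fingers": 0.6}, {"slide": [10, 0, 0], "turn": [0, 0, 0], "fingers": 0.6}, {"slide": [5, 0, 0], "turn": [0, 0, 0], "fingers": 0.6}, {"slide": [0, 0, 0], "turn": [0, 0, 0], "fingers": 0.6}, {"slide": [0, 0, 0], "turn": [0, 0, 0], "fingers": 0.6}]}}

```text
time: 6.03
tcp_pos: [0.4604, -0.2661, 0.0212]
tool_rot: [-0.758, 1.568, -0.203]
wrist_force: [-0.1, -0.2, -0.6]
opening: 0.74
```

```bash
python3 -c "
from h import *
plan((.4573,-.2675,.009))"
```

```text
t 6.03 tcp [ 0.4604 -0.2661  0.0212] jaw [-0.527  0.85  -0.002] open 68.8 F [-0.1 -0.2 -0.6]
 slide now [12.2  0.5 -3.4]  slide in goal frame [12.2  0.4 -3.4]  turn [0.2 0.1 0.1]
```

Request:
{"name": "arm_command", "arguments": {"series": [{"slide": [5, 0, -3], "turn": [0, 0, 0], "fingers": 0.6}, {"slide": [4, 0, 0], "turn": [0, 0, 0], "fingers": 0.6}, {"slide": [2, 0, 0], "turn": [0, 0, 0], "fingers": 0.6}, {"slide": [0, 0, 0], "turn": [0, 0, 0], "fingers": 0.6}, {"slide": [0, 0, 0], "turn": [0, 0, 0], "fingers": 0.6}]}}

```text
time: 6.45
tcp_pos: [0.4581, -0.2675, 0.0093]
tool_rot: [-0.741, 1.568, -0.186]
wrist_force: [0.4, 0.4, -0.5]
opening: 0.744
```

```bash
python3 -c "
from h import *
plan((.4573,-.2675,.009))"
```

```text
t 6.45 tcp [ 0.4581 -0.2675  0.0093] jaw [-0.527  0.85  -0.002] open 69.1 F [ 0.4  0.4 -0.5]
 slide now [ 0.3  0.4 -0.7]  slide in goal frame [ 0.3  0.4 -0.7]  turn [0.2 0.1 0.1]
```

Request:
{"name": "arm_command", "arguments": {"series": [{"slide": [1, 0, 0], "turn": [0, 0, 0], "fingers": 0.6}, {"slide": [1, 0, 0], "turn": [0, 0, 0], "fingers": 0.6}, {"slide": [0, 0, 0], "turn": [0, 0, 0], "fingers": 0.6}]}}

```text
time: 6.7
tcp_pos: [0.4585, -0.2677, 0.0087]
tool_rot: [-0.772, 1.567, -0.217]
wrist_force: [0.4, 0.4, -1.6]
opening: 0.736
```

Request:
{"name": "arm_command", "arguments": {"series": [{"slide": [1, 0, 0], "turn": [0, 0, 0], "fingers": 0.6}, {"slide": [1, 0, 0], "turn": [0, 0, 0], "fingers": 0.6}, {"slide": [0, 0, 0], "turn": [0, 0, 0], "fingers": 0.6}]}}

```text
time: 6.95
tcp_pos: [0.4589, -0.2679, 0.0087]
tool_rot: [-0.812, 1.566, -0.257]
wrist_force: [-1.3, -0.3, -0.9]
opening: 0.739
```

```bash
python3 -c "
from h import *
plan((.4573,-.2675,.008))"
```

```text
t 6.95 tcp [ 0.4589 -0.2679  0.0087] jaw [-0.527  0.85  -0.003] open 68.7 F [-1.3 -0.3 -0.9]
 slide now [ 0.7  1.1 -1.1]  slide in goal frame [ 0.7  1.1 -1.1]  turn [0.2 0.2 0.2]
```

Request:
{"name": "arm_command", "arguments": {"series": [{"slide": [2, 0, -1], "turn": [0, 0.2, 0.2], "fingers": 0.6}, {"slide": [2, 0, 0], "turn": [0, 0, 0], "fingers": 0.6}, {"slide": [1, 0, 0], "turn": [0, 0, 0], "fingers": 0.6}]}}

```text
time: 7.2
tcp_pos: [0.459, -0.2681, 0.0071]
tool_rot: [0.23, 1.569, 0.785]
wrist_force: [-8.2, 3.8, 12.9]
opening: 0.739
```

Contact. Release.

Request:
{"name": "arm_command", "arguments": {"series": [{"slide": [-1, 0, 0], "turn": [0, 0, 0], "fingers": 0.74}, {"slide": [0, 0, 0], "turn": [0, 0, 0], "fingers": 0.8}, {"slide": [0, 0, 0], "turn": [0, 0, 0], "fingers": 0.9}, {"slide": [0, 0, 0], "turn": [0, 0, 0], "fingers": 1}, {"slide": [0, 0, 0], "turn": [0, 0, 0], "fingers": 1}, {"slide": [-25, 0, 0], "turn": [0, 0, 0], "fingers": 1}, {"slide": [-40, 0, 0], "turn": [0, 0, 0], "fingers": 1}, {"slide": [-40, 0, 0], "turn": [0, 0, 0], "fingers": 1}]}}

```text
time: 7.87
tcp_pos: [0.4554, -0.2661, 0.1066]
tool_rot: [1.921, 1.557, 2.476]
wrist_force: [-0.5, -0.8, 0.1]
opening: 1.002
```

```bash
cat >> h.py <<'E'
def circ(f,c,R,zlo,zhi):
    C=cloud(f);P=C[(f['z_map']>0)&(C[...,2]>zlo)&(C[...,2]<zhi)&(np.hypot(C[...,0]-c[0],C[...,1]-c[1])<R)]
    if len(P)>8:
        q,r=cv2.minEnclosingCircle(P[:,:2].astype(np.float32));print('circ',np.round(q,4),round(r,4),len(P),'z med',np.median(P[:,2]).round(4),'mean',P.mean(0).round(4))
    else: print('few')
E
python3 -c "
from h import *
plan((.6425,.2213,.12))
f=grab('wrist','w3');circ(f,(.458,-.268),.045,.019,.035)
f=grab('top','t3');circ(f,(.458,-.268),.045,.019,.035)"
```

```text
t 7.87 tcp [ 0.4554 -0.2661  0.1066] jaw [-0.527  0.85   0.013] open 93.2 F [-0.5 -0.8  0.1]
 slide now [-11.3 315.7 415.8]  slide in goal frame [-13.4 317.1 414.7]  turn [ 0.2 -0.3 -0.7]
circ [ 0.4603 -0.2677] 0.034 1435 z med 0.0252 mean [ 0.4611 -0.2676  0.0247]
circ [ 0.459  -0.2681] 0.0344 112 z med 0.0254 mean [ 0.4732 -0.2621  0.0249]
```

View pics/w3.png

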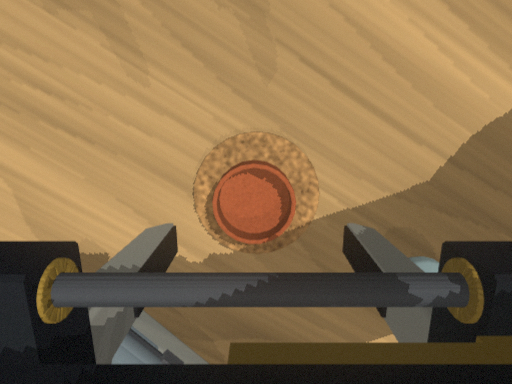

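Saucer at (254,202) sits flat on the mat (256,192), within about 2 mm of centre. Now the pot.

Request:
{"name": "arm_command", "arguments": {"series": [{"slide": [-15, 12, 16], "turn": [0.2, -0.3, -0.7], "fingers": 1}, {"slide": [-10, 24, 32], "turn": [0, 0, 0], "fingers": 1}, {"slide": [0, 24, 32], "turn": [0, 0, 0], "fingers": 1}, {"slide": [0, 24, 32], "turn": [0, 0, 0], "fingers": 1}, {"slide": [0, 24, 32], "turn": [0, 0, 0], "fingers": 1}, {"slide": [0, 24, 32], "turn": [0, 0, 0], "fingers": 1}, {"slide": [0, 24, 32], "turn": [0, 0, 0], "fingers": 1}, {"slide": [0, 24, 32], "turn": [0, 0, 0], "fingers": 1}]}}

```text
time: 8.63
tcp_pos: [0.5715, 0.0158, 0.1387]
tool_rot: [-1.057, 1.553, -0.517]
wrist_force: [-0.0, -2.1, 0.5]
opening: 0.998
```

```bash
python3 -c "
from h import *
plan((.6425,.2213,.12))"
```

```text
t 8.63 tcp [0.5715 0.0158 0.1387] jaw [-0.515  0.857 -0.016] open 92.8 F [-0.  -2.1  0.5]
 slide now [ 18.  140.  166.5]  slide in goal frame [ 18.7 137.9 168.1]  turn [-0.6  0.5  0.9]
```

Request:
{"name": "arm_command", "arguments": {"series": [{"slide": [0, 25, 31], "turn": [-0.6, 0.5, 0.9], "fingers": 1}, {"slide": [0, 25, 31], "turn": [0, 0, 0], "fingers": 1}, {"slide": [0, 25, 31], "turn": [0, 0, 0], "fingers": 1}, {"slide": [5, 20, 25], "turn": [0, 0, 0], "fingers": 1}, {"slide": [5, 12, 14], "turn": [0, 0, 0], "fingers": 1}, {"slide": [0, 5, 5], "turn": [0, 0, 0], "fingers": 1}, {"slide": [0, 0, 0], "turn": [0, 0, 0], "fingers": 1}, {"slide": [0, 0, 0], "turn": [0, 0, 0], "fingers": 1}]}}

```text
time: 9.3
tcp_pos: [0.6317, 0.1984, 0.1231]
tool_rot: [2.488, 1.568, 3.047]
wrist_force: [-0.4, -0.8, -0.2]
opening: 1.0
```

```bash
python3 -c "
from h import *
plan((.6425,.2213,.033))
f=grab('wrist','w4');circ(f,(.6425,.2213),.05,.058,.075)"
```

```text
t 9.30 tcp [0.6317 0.1984 0.1231] jaw [-0.53   0.848  0.002] open 93.0 F [-0.4 -0.8 -0.2]
 slide now [90.  13.5 21.5]  slide in goal frame [90.1 13.8 21.2]  turn [ 0.4 -0.1 -0.1]
circ [0.644  0.2221] 0.0331 1486 z med 0.0632 mean [0.6421 0.2209 0.0627]
```

Request:
{"name": "arm_command", "arguments": {"series": [{"slide": [0, 10, 15], "turn": [0.4, 0, 0], "fingers": 1}, {"slide": [0, 4, 6], "turn": [0, 0, 0], "fingers": 1}, {"slide": [0, 0, 0], "turn": [0, 0, 0], "fingers": 1}, {"slide": [20, 0, 0], "turn": [0, 0, 0], "fingers": 1}, {"slide": [15, 0, 0], "turn": [0, 0, 0], "fingers": 1}, {"slide": [0, 0, 0], "turn": [0, 0, 0], "fingers": 1}]}}

```text
time: 9.85
tcp_pos: [0.6428, 0.2146, 0.0899]
tool_rot: [-0.365, 1.569, 0.181]
wrist_force: [-0.3, 0.8, -0.3]
opening: 1.003
```

```bash
python3 -c "
from h import *
plan((.6432,.2217,.033))"
```

```text
t 9.85 tcp [0.6428 0.2146 0.0899] jaw [-0.519  0.854 -0.   ] open 93.3 F [-0.3  0.8 -0.3]
 slide now [56.9  5.9  4. ]  slide in goal frame [56.9  5.8  4.1]  turn [-0.3  0.1  0. ]
```

Request:
{"name": "arm_command", "arguments": {"series": [{"slide": [0, 5, 4], "turn": [-0.3, 0, 0], "fingers": 1}, {"slide": [10, 0, 0], "turn": [0, 0, 0], "fingers": 1}, {"slide": [20, 0, 0], "turn": [0, 0, 0], "fingers": 1}, {"slide": [16, 0, 0], "turn": [0, 0, 0], "fingers": 1}, {"slide": [8, 0, 0], "turn": [0, 0, 0], "fingers": 1}, {"slide": [0, 0, 0], "turn": [0, 0, 0], "fingers": 1}, {"slide": [0, 0, 0], "turn": [0, 0, 0], "fingers": 1}]}}

```text
time: 10.43
tcp_pos: [0.6445, 0.2201, 0.0356]
tool_rot: [-0.365, 1.567, 0.186]
wrist_force: [0.4, -0.7, 0.2]
opening: 1.001
```

```bash
python3 -c "
from h import *
plan((.6432,.2217,.033))"
```

```text
t 10.43 tcp [0.6445 0.2201 0.0356] jaw [-0.524  0.852 -0.001] open 93.1 F [ 0.4 -0.7  0.2]
 slide now [ 2.6  2.  -0.3]  slide in goal frame [ 2.6  2.  -0.3]  turn [-0.   0.2  0.1]
```

Request:
{"name": "arm_command", "arguments": {"series": [{"slide": [0, 2, 0], "turn": [0, 0.2, 0], "fingers": 1}, {"slide": [0, 0, 0], "turn": [0, 0, 0], "fingers": 0.6}, {"slide": [0, 0, 0], "turn": [0, 0, 0], "fingers": 0.6}, {"slide": [0, 0, 0], "turn": [0, 0, 0], "fingers": 0.6}, {"slide": [0, 0, 0], "turn": [0, 0, 0], "fingers": 0.6}, {"slide": [0, 0, 0], "turn": [0, 0, 0], "fingers": 0.6}, {"slide": [0, 0, 0], "turn": [0, 0, 0], "fingers": 0.6}], "force": 15}}

```text
time: 11.02
tcp_pos: [0.6448, 0.2226, 0.0398]
tool_rot: [-0.535, 1.566, 0.016]
wrist_force: [0.5, 0.5, -1.6]
opening: 0.682
```

```bash
python3 -c "
from h import *
plan((.4597,-.2678,.14))"
```

```text
t 11.02 tcp [0.6448 0.2226 0.0398] jaw [-0.524  0.852 -0.003] open 63.5 F [ 0.5  0.5 -1.6]
 slide now [-101.2 -321.  -414.2]  slide in goal frame [-100.2 -320.8 -414.6]  turn [0.  0.3 0.2]
```

```bash
python3 -c "
from h import *
f=grab('wrist','w5');circ(f,(.6432,.2217),.045,.05,.085);C=cloud(f)
for i in range(3): sensors.get_state()
f=grab('scene');im=cv2.resize(f['image'][140:260,250:410],None,fx=4,fy=4,interpolation=2)
cv2.imwrite('pics/a5.png',np.vstack([im[:,:,::-1][:300+180]]))
plan((.4597,-.2678,.14))"
```

```text
circ [0.6372 0.218 ] 0.0445 5452 z med 0.0638 mean [0.6363 0.2176 0.065 ]
t 11.12 tcp [0.6447 0.2226 0.0397] jaw [-0.524  0.852 -0.003] open 63.3 F [ 0.4 -1.3 -0.6]
 slide now [-101.2 -321.  -414.1]  slide in goal frame [-100.3 -320.8 -414.5]  turn [0.  0.2 0.1]
```

View pics/a5.png

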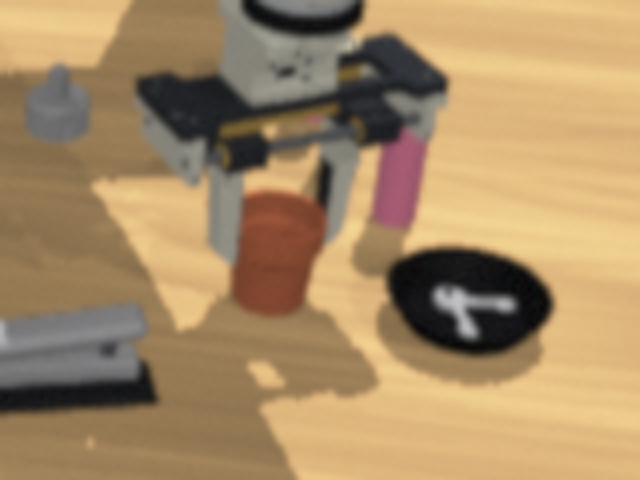

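View pics/w5.png

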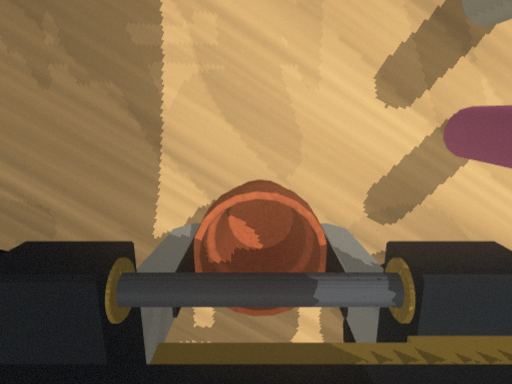

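The pot looks upright, but the tips have closed under the collar's edge (63 mm, arm lifted 4 mm). I'll regrip with the tips on the straight collar.

Request:
{"name": "arm_command", "arguments": {"series": [{"slide": [0, 0, 0], "turn": [0, 0, 0], "fingers": 0.75}, {"slide": [0, 0, 0], "turn": [0, 0, 0], "fingers": 0.85}, {"slide": [0, 0, 0], "turn": [0, 0.2, 0.1], "fingers": 0.85}, {"slide": [0, 0, 0], "turn": [0, 0, 0], "fingers": 0.85}]}}

```text
time: 11.45
tcp_pos: [0.6448, 0.2225, 0.0397]
tool_rot: [-0.978, 1.57, -0.426]
wrist_force: [0.3, 0.8, 1.0]
opening: 0.847
```

```bash
python3 -c "
from h import *
plan((.6435,.222,.047))
f=grab('wrist');circ(f,(.6432,.2217),.035,.058,.075)"
```

```text
t 11.45 tcp [0.6448 0.2225 0.0397] jaw [-0.524  0.852 -0.001] open 78.8 F [0.3 0.8 1. ]
 slide now [-7.3  0.2 -1.3]  slide in goal frame [-7.3  0.2 -1.3]  turn [0. 0. 0.]
circ [0.6444 0.2223] 0.0332 2665 z med 0.0634 mean [0.636  0.2168 0.063 ]
```

Request:
{"name": "arm_command", "arguments": {"series": [{"slide": [-5, 0, 0], "turn": [0, 0, 0], "fingers": 0.85}, {"slide": [-2, 0, 0], "turn": [0, 0, 0], "fingers": 0.85}, {"slide": [0, 0, 0], "turn": [0, 0, 0], "fingers": 0.85}, {"slide": [0, 0, 0], "turn": [0, 0, 0], "fingers": 0.6}, {"slide": [0, 0, 0], "turn": [0, 0, 0], "fingers": 0.6}, {"slide": [0, 0, 0], "turn": [0, 0, 0], "fingers": 0.6}, {"slide": [0, 0, 0], "turn": [0, 0, 0], "fingers": 0.6}], "force": 15}}

```text
time: 12.08
tcp_pos: [0.6449, 0.2226, 0.0478]
tool_rot: [-0.629, 1.569, -0.078]
wrist_force: [-0.3, -0.3, 0.5]
opening: 0.68
```

```bash
python3 -c "
from h import *
plan((.4597,-.2678,.15))"
```

```text
t 12.08 tcp [0.6449 0.2226 0.0478] jaw [-0.524  0.852 -0.001] open 63.2 F [-0.3 -0.3  0.5]
 slide now [-102.4 -320.8 -414.6]  slide in goal frame [-102.2 -320.7 -414.7]  turn [0.  0.1 0. ]
```

Request:
{"name": "arm_command", "arguments": {"series": [{"slide": [-5, 0, 0], "turn": [0, 0, 0], "fingers": 0.6}, {"slide": [-15, 0, 0], "turn": [0, 0, 0], "fingers": 0.6}, {"slide": [-25, 0, 0], "turn": [0, 0, 0], "fingers": 0.6}, {"slide": [-25, 0, 0], "turn": [0, 0, 0], "fingers": 0.6}, {"slide": [-15, 0, 0], "turn": [0, 0, 0], "fingers": 0.6}, {"slide": [0, 0, 0], "turn": [0, 0, 0], "fingers": 0.6}]}}

```text
time: 12.58
tcp_pos: [0.6437, 0.2223, 0.1389]
tool_rot: [-3.059, 1.569, -2.508]
wrist_force: [-0.7, -0.4, -1.5]
opening: 0.683
```

```bash
python3 -c "
from h import *
plan((.4597,-.2678,.15))
f=grab('top','t6')
f=grab('scene');im=cv2.resize(f['image'][100:260,250:410],None,fx=3,fy=3,interpolation=2)
cv2.imwrite('pics/a6.png',im[:,:,::-1])"
```

```text
t 12.58 tcp [0.6437 0.2223 0.1389] jaw [-0.524  0.852 -0.   ] open 63.5 F [-0.7 -0.4 -1.5]
 slide now [ -10.3 -321.  -413.5]  slide in goal frame [ -11.1 -321.  -413.5]  turn [ 0.  -0.1  0. ]
```

View pics/a6.png

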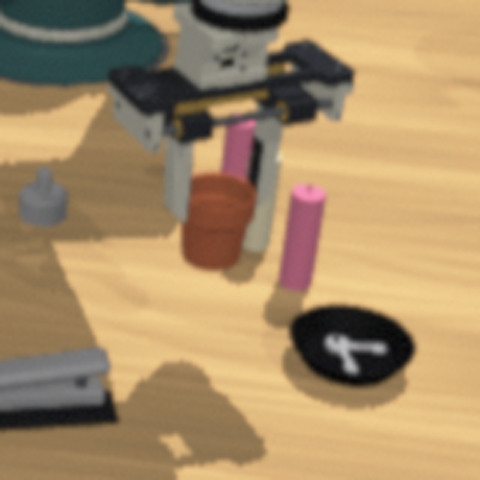

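The pot is held upright at crop (217,220). Carry it to the mat.

Request:
{"name": "arm_command", "arguments": {"series": [{"slide": [-5, -12, -16], "turn": [0, 0, 0], "fingers": 0.6}, {"slide": [-5, -20, -26], "turn": [0, 0, 0], "fingers": 0.6}, {"slide": [0, -24, -31], "turn": [0, 0, 0], "fingers": 0.6}, {"slide": [0, -24, -31], "turn": [0, 0, 0], "fingers": 0.6}, {"slide": [0, -24, -31], "turn": [0, 0, 0], "fingers": 0.6}, {"slide": [0, -24, -31], "turn": [0, 0, 0], "fingers": 0.6}, {"slide": [0, -24, -31], "turn": [0, 0, 0], "fingers": 0.6}, {"slide": [0, -24, -31], "turn": [0, 0, 0], "fingers": 0.6}]}}

```text
time: 13.35
tcp_pos: [0.5337, -0.0514, 0.1346]
tool_rot: [2.695, 1.552, -3.028]
wrist_force: [1.3, 0.1, -0.9]
opening: 0.68
```

```bash
python3 -c "
from h import *
plan((.4597,-.2678,.15))"
```

```text
t 13.35 tcp [ 0.5337 -0.0514  0.1346] jaw [-0.532  0.847  0.008] open 63.3 F [ 1.3  0.1 -0.9]
 slide now [ -13.5 -143.8 -178. ]  slide in goal frame [ -15.4 -145.6 -176.4]  turn [ 0.5 -1.  -0.5]
```

Request:
{"name": "arm_command", "arguments": {"series": [{"slide": [-5, -24, -30], "turn": [0.5, -1.0, -0.5], "fingers": 0.6}, {"slide": [-5, -24, -30], "turn": [0, 0, 0], "fingers": 0.6}, {"slide": [0, -24, -30], "turn": [0, 0, 0], "fingers": 0.6}, {"slide": [0, -22, -27], "turn": [0, 0, 0], "fingers": 0.6}, {"slide": [0, -15, -18], "turn": [0, 0, 0], "fingers": 0.6}, {"slide": [0, -8, -9], "turn": [0, 0, 0], "fingers": 0.6}, {"slide": [0, 0, 0], "turn": [0, 0, 0], "fingers": 0.6}, {"slide": [0, 0, 0], "turn": [0, 0, 0], "fingers": 0.6}]}}

```text
time: 14.02
tcp_pos: [0.4605, -0.239, 0.1348]
tool_rot: [2.311, 1.559, 2.856]
wrist_force: [0.5, 0.6, -1.6]
opening: 0.684
```

```bash
python3 -c "
from h import *
plan((.4597,-.2678,.059))"
```

```text
t 14.02 tcp [ 0.4605 -0.239   0.1348] jaw [-0.518  0.855  0.009] open 63.6 F [ 0.5  0.6 -1.6]
 slide now [ 75.7 -24.8 -15. ]  slide in goal frame [ 75.8 -24.1 -15.8]  turn [-0.4 -0.4 -0.5]
```

Request:
{"name": "arm_command", "arguments": {"series": [{"slide": [10, -16, -10], "turn": [-0.4, -0.4, -0.5], "fingers": 0.6}, {"slide": [5, -6, -4], "turn": [0, 0, 0], "fingers": 0.6}, {"slide": [0, 0, 0], "turn": [0, 0, 0], "fingers": 0.6}, {"slide": [0, 0, 0], "turn": [0, 0, 0], "fingers": 0.6}]}}

```text
time: 14.35
tcp_pos: [0.4601, -0.2626, 0.1168]
tool_rot: [1.985, 1.567, 2.538]
wrist_force: [-0.3, -0.7, -1.6]
opening: 0.688
```

```bash
cat >> h.py <<'E'
def rim(f,zlo,zhi,hue=(0,12)):
    """terracotta points in a height band (rim of held pot): plane tilt and centre"""
    C=cloud(f);h=cv2.cvtColor(f['image'],cv2.COLOR_RGB2HSV)
    P=C[(h[...,0]<hue[1])&(h[...,1]>110)&(C[...,2]>zlo)&(C[...,2]<zhi)&(f['z_map']>0)]
    if len(P)<20: print('few');return
    q,r=cv2.minEnclosingCircle(P[:,:2].astype(np.float32))
    a=np.linalg.lstsq(np.c_[P[:,:2]-P[:,:2].mean(0),np.ones(len(P))],P[:,2],rcond=None)[0]
    print('rim',np.round(q,4),round(r,4),len(P),'tilt deg',np.degrees(a[:2]).round(1),'z',a[2].round(4),'zmax',np.quantile(P[:,2],.98).round(4))
E
python3 -c "
from h import *
plan((.4597,-.2678,.059));z=sensors.get_state()['tcp_pos'][2]
f=grab('wrist','w7');rim(f,z+.009,z+.03);rim(f,z+.014,z+.025);circ(f,(.4597,-.268),.04,.015,.033)
f=grab('top');rim(f,z+.009,z+.03)"
```

```text
t 14.35 tcp [ 0.4601 -0.2626  0.1168] jaw [-0.525  0.851  0.004] open 64.0 F [-0.3 -0.7 -1.6]
 slide now [57.8 -4.5 -3. ]  slide in goal frame [57.8 -4.2 -3.1]  turn [ 0.1 -0.1 -0.2]
rim [ 0.4595 -0.2633] 0.033 2275 tilt deg [-0.7  0.2] z 0.1319 zmax 0.1341
rim [ 0.4595 -0.2633] 0.0329 1868 tilt deg [-0.3  0.4] z 0.1327 zmax 0.1342
circ [ 0.4591 -0.2689] 0.0337 661 z med 0.0253 mean [ 0.4436 -0.2815  0.0247]
rim [ 0.4607 -0.2635] 0.0319 65 tilt deg [1.4 1. ] z 0.1321 zmax 0.1355
```

View pics/w7.png

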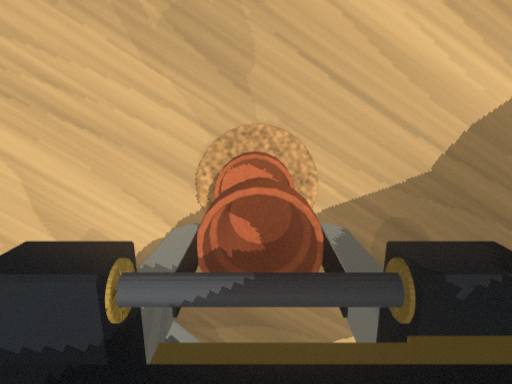

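The pot is level, with its rim centred at about (260,235) in the image. It needs about 5 mm along -y and then down to TCP z ≈ 0.0595.

Request:
{"name": "arm_command", "arguments": {"series": [{"slide": [0, -4, -3], "turn": [0, 0, -0.2], "fingers": 0.6}, {"slide": [10, 0, 0], "turn": [0, 0, 0], "fingers": 0.6}, {"slide": [15, 0, 0], "turn": [0, 0, 0], "fingers": 0.6}, {"slide": [10, 0, 0], "turn": [0, 0, 0], "fingers": 0.6}, {"slide": [0, 0, 0], "turn": [0, 0, 0], "fingers": 0.6}, {"slide": [0, 0, 0], "turn": [0, 0, 0], "fingers": 0.6}]}}

```text
time: 14.95
tcp_pos: [0.461, -0.2661, 0.0809]
tool_rot: [-1.692, 1.568, -1.136]
wrist_force: [0.4, 0.7, -1.0]
opening: 0.687
```

```bash
python3 -c "
from h import *
plan((.4598,-.2677,.0595))"
```

```text
t 14.95 tcp [ 0.461  -0.2661  0.0809] jaw [-0.528  0.849 -0.003] open 63.9 F [ 0.4  0.7 -1. ]
 slide now [21.4 -0.7 -1.8]  slide in goal frame [21.4 -0.8 -1.8]  turn [ 0.3 -0.   0.1]
```

Request:
{"name": "arm_command", "arguments": {"series": [{"slide": [5, -1, -2], "turn": [0, 0, 0], "fingers": 0.6}, {"slide": [7, 0, 0], "turn": [0, 0, 0], "fingers": 0.6}, {"slide": [5, 0, 0], "turn": [0, 0, 0], "fingers": 0.6}, {"slide": [2, 0, 0], "turn": [0, 0, 0], "fingers": 0.6}, {"slide": [0, 0, 0], "turn": [0, 0, 0], "fingers": 0.6}]}}

```text
time: 15.37
tcp_pos: [0.46, -0.2684, 0.061]
tool_rot: [-1.522, 1.567, -0.966]
wrist_force: [0.0, -0.8, -1.3]
opening: 0.685
```

```bash
python3 -c "
from h import *
plan((.4598,-.2677,.0595));z=sensors.get_state()['tcp_pos'][2]
f=grab('wrist');rim(f,z+.012,z+.025);rim(f,.017,.03)"
```

```text
t 15.37 tcp [ 0.46   -0.2684  0.061 ] jaw [-0.528  0.849 -0.003] open 63.7 F [ 0.  -0.8 -1.3]
 slide now [1.5 0.7 0.2]  slide in goal frame [1.5 0.7 0.2]  turn [0.3 0.  0.2]
rim [ 0.4596 -0.2692] 0.0332 2054 tilt deg [0.  0.2] z 0.0765 zmax 0.0782
rim [ 0.4524 -0.2719] 0.031 3801 tilt deg [-2.9 -1.1] z 0.0205 zmax 0.0289
```

Request:
{"name": "arm_command", "arguments": {"series": [{"slide": [2, 0, 0], "turn": [0, 0, 0], "fingers": 0.6}, {"slide": [2, 0, 0], "turn": [0, 0, 0], "fingers": 0.6}, {"slide": [1, 0, 0], "turn": [0, 0, 0], "fingers": 0.6}]}}

```text
time: 15.67
tcp_pos: [0.4609, -0.2685, 0.0585]
tool_rot: [-1.233, 1.566, -0.677]
wrist_force: [-7.6, 4.9, 14.1]
opening: 0.683
```

Request:
{"name": "arm_command", "arguments": {"series": [{"slide": [-1, 0, 0], "turn": [0, 0, 0], "fingers": 0.7}, {"slide": [0, 0, 0], "turn": [0, 0, 0], "fingers": 0.8}, {"slide": [0, 0, 0], "turn": [0, 0, 0], "fingers": 0.9}, {"slide": [0, 0, 0], "turn": [0, 0, 0], "fingers": 1}, {"slide": [0, 0, 0], "turn": [0, 0, 0], "fingers": 1}, {"slide": [-15, 0, 0], "turn": [0, 0, 0], "fingers": 1}, {"slide": [-30, 0, 0], "turn": [0, 0, 0], "fingers": 1}, {"slide": [-40, 0, 0], "turn": [0, 0, 0], "fingers": 1}]}}

```text
time: 16.33
tcp_pos: [0.458, -0.2666, 0.1392]
tool_rot: [2.114, 1.565, 2.67]
wrist_force: [0.4, 0.0, -0.1]
opening: 0.996
```

```bash
python3 -c "
from h import *
plan((.4622,.2630,.17))
f=grab('wrist','w8');rim(f,.07,.084);circ(f,(.46,-.268),.04,.07,.085)
f=grab('top','t8');rim(f,.07,.09)"
```

```text
t 16.33 tcp [ 0.458  -0.2666  0.1392] jaw [-0.528  0.849  0.005] open 92.6 F [ 0.4  0.  -0.1]
 slide now [-29.4 447.8 283. ]  slide in goal frame [-30.8 448.9 281. ]  turn [ 0.3 -0.2 -0.3]
rim [ 0.4606 -0.269 ] 0.033 1458 tilt deg [-0.3 -0.2] z 0.0741 zmax 0.0758
circ [ 0.4605 -0.269 ] 0.033 1491 z med 0.0743 mean [ 0.4605 -0.2692  0.0741]
rim [ 0.4598 -0.2685] 0.0325 103 tilt deg [1.8 0.2] z 0.0743 zmax 0.0776
```

View pics/w8.png

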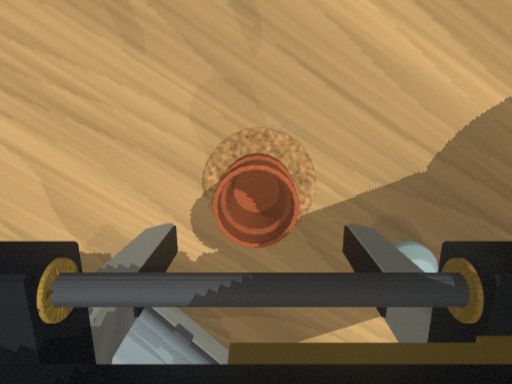

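The pot stands level in the saucer at (257,207), rim tilt under 0.5°. Now the candle.

Request:
{"name": "arm_command", "arguments": {"series": [{"slide": [-15, 16, 10], "turn": [0.3, -0.2, -0.3], "fingers": 1}, {"slide": [-10, 34, 21], "turn": [0, 0, 0], "fingers": 1}, {"slide": [-5, 34, 21], "turn": [0, 0, 0], "fingers": 1}, {"slide": [0, 34, 21], "turn": [0, 0, 0], "fingers": 1}, {"slide": [0, 34, 21], "turn": [0, 0, 0], "fingers": 1}, {"slide": [0, 34, 21], "turn": [0, 0, 0], "fingers": 1}, {"slide": [0, 34, 21], "turn": [0, 0, 0], "fingers": 1}, {"slide": [0, 34, 21], "turn": [0, 0, 0], "fingers": 1}]}}

```text
time: 17.1
tcp_pos: [0.4616, 0.0352, 0.1762]
tool_rot: [-1.037, 1.552, -0.498]
wrist_force: [1.2, -0.4, 0.3]
opening: 1.003
```

```bash
python3 -c "
from h import *
plan((.4622,.263,.17))"
```

```text
t 17.10 tcp [0.4616 0.0352 0.1762] jaw [-0.513  0.858 -0.016] open 93.3 F [ 1.2 -0.4  0.3]
 slide now [  4.2 195.2 117.4]  slide in goal frame [  6.2 193.7 119.8]  turn [-0.7  0.5  0.9]
```

Request:
{"name": "arm_command", "arguments": {"series": [{"slide": [0, 34, 21], "turn": [-0.7, 0.5, 0.9], "fingers": 1}, {"slide": [0, 34, 21], "turn": [0, 0, 0], "fingers": 1}, {"slide": [0, 34, 21], "turn": [0, 0, 0], "fingers": 1}, {"slide": [0, 28, 17], "turn": [0, 0, 0], "fingers": 1}, {"slide": [0, 18, 11], "turn": [0, 0, 0], "fingers": 1}, {"slide": [0, 10, 5], "turn": [0, 0, 0], "fingers": 1}, {"slide": [0, 0, 0], "turn": [0, 0, 0], "fingers": 1}, {"slide": [0, 0, 0], "turn": [0, 0, 0], "fingers": 1}]}}

```text
time: 17.77
tcp_pos: [0.4573, 0.2362, 0.1739]
tool_rot: [0.093, 1.569, 0.654]
wrist_force: [0.0, -0.2, 0.9]
opening: 0.999
```

```bash
python3 -c "
from h import *
plan((.4622,.263,.068))
f=grab('wrist','w9');circ(f,(.4622,.263),.035,.09,.105)"
```

```text
t 17.77 tcp [0.4573 0.2362 0.1739] jaw [-0.532  0.847  0.   ] open 92.9 F [ 0.  -0.2  0.9]
 slide now [106.   20.1  18.2]  slide in goal frame [105.9  20.3  18.2]  turn [ 0.5  0.1 -0. ]
circ [0.4632 0.2642] 0.016 1211 z med 0.0985 mean [0.4624 0.2632 0.0982]
```

Request:
{"name": "arm_command", "arguments": {"series": [{"slide": [0, 14, 12], "turn": [0.5, 0, 0], "fingers": 1}, {"slide": [0, 6, 6], "turn": [0, 0, 0], "fingers": 1}, {"slide": [0, 0, 0], "turn": [0, 0, 0], "fingers": 1}, {"slide": [20, 0, 0], "turn": [0, 0, 0], "fingers": 1}, {"slide": [20, 0, 0], "turn": [0, 0, 0], "fingers": 1}, {"slide": [0, 0, 0], "turn": [0, 0, 0], "fingers": 1}]}}

```text
time: 18.32
tcp_pos: [0.4642, 0.2579, 0.1339]
tool_rot: [-0.265, 1.566, 0.282]
wrist_force: [0.1, -0.6, -0.5]
opening: 1.005
```

```bash
python3 -c "
from h import *
plan((.4627,.2636,.068))"
```

```text
t 18.32 tcp [0.4642 0.2579 0.1339] jaw [-0.52   0.854 -0.001] open 93.5 F [ 0.1 -0.6 -0.5]
 slide now [65.9  5.7  1.4]  slide in goal frame [65.9  5.7  1.7]  turn [-0.2  0.3  0.1]
```

Request:
{"name": "arm_command", "arguments": {"series": [{"slide": [5, 5, 1], "turn": [-0.2, 0.3, 0], "fingers": 1}, {"slide": [20, 0, 0], "turn": [0, 0, 0], "fingers": 1}, {"slide": [20, 0, 0], "turn": [0, 0, 0], "fingers": 1}, {"slide": [15, 0, 0], "turn": [0, 0, 0], "fingers": 1}, {"slide": [5, 0, 0], "turn": [0, 0, 0], "fingers": 1}, {"slide": [0, 0, 0], "turn": [0, 0, 0], "fingers": 1}, {"slide": [0, 0, 0], "turn": [0, 0, 0], "fingers": 1}]}}

```text
time: 18.9
tcp_pos: [0.4644, 0.2611, 0.0721]
tool_rot: [-0.69, 1.568, -0.141]
wrist_force: [0.6, -0.4, -0.1]
opening: 1.002
```

```bash
python3 -c "
from h import *
plan((.4627,.2636,.068))"
```

```text
t 18.90 tcp [0.4644 0.2611 0.0721] jaw [-0.522  0.853 -0.002] open 93.2 F [ 0.6 -0.4 -0.1]
 slide now [ 4.1  3.  -0.2]  slide in goal frame [ 4.1  3.  -0.1]  turn [-0.1  0.1  0.1]
```

Request:
{"name": "arm_command", "arguments": {"series": [{"slide": [4, 3, 0], "turn": [0, 0, 0], "fingers": 1}, {"slide": [0, 0, 0], "turn": [0, 0, 0], "fingers": 0.5}, {"slide": [0, 0, 0], "turn": [0, 0, 0], "fingers": 0.45}, {"slide": [0, 0, 0], "turn": [0, 0, 0], "fingers": 0.42}, {"slide": [0, 0, 0], "turn": [0, 0, 0], "fingers": 0.42}, {"slide": [0, 0, 0], "turn": [0, 0, 0], "fingers": 0.42}], "force": 12}}

```text
time: 19.4
tcp_pos: [0.4643, 0.2648, 0.0722]
tool_rot: [-0.325, 1.563, 0.224]
wrist_force: [0.4, -0.3, 0.4]
opening: 0.694
```

```bash
python3 -c "
from h import *
plan((.4627,.2636,.068))"
```

```text
t 19.40 tcp [0.4643 0.2648 0.0722] jaw [-0.522  0.853 -0.003] open 64.6 F [ 0.4 -0.3  0.4]
 slide now [ 4.2 -0.2 -2. ]  slide in goal frame [ 4.2 -0.2 -1.9]  turn [-0.1  0.4  0.1]
```

Request:
{"name": "arm_command", "arguments": {"series": [{"slide": [3, 0, -2], "turn": [0, 0.4, 0], "fingers": 0.45}, {"slide": [0, 0, 0], "turn": [0, 0, 0], "fingers": 0.42}, {"slide": [0, 0, 0], "turn": [0, 0, 0], "fingers": 0.3}, {"slide": [0, 0, 0], "turn": [0, 0, 0], "fingers": 0.3}, {"slide": [0, 0, 0], "turn": [0, 0, 0], "fingers": 0.3}, {"slide": [0, 0, 0], "turn": [0, 0, 0], "fingers": 0.3}, {"slide": [0, 0, 0], "turn": [0, 0, 0], "fingers": 0.3}]}}

```text
time: 19.98
tcp_pos: [0.4624, 0.2636, 0.069]
tool_rot: [-1.622, 1.568, -1.073]
wrist_force: [-0.1, 1.0, 0.6]
opening: 0.342
```

```bash
python3 -c "
from h import *
plan((.4603,-.2688,.22))"
```

```text
t 19.98 tcp [0.4624 0.2636 0.069 ] jaw [-0.522  0.853 -0.003] open 31.8 F [-0.1  1.   0.6]
 slide now [-149.8 -453.4 -279.7]  slide in goal frame [-151.  -452.3 -280.7]  turn [-0.1 -0.   0.1]
```

Request:
{"name": "arm_command", "arguments": {"series": [{"slide": [-10, 0, 0], "turn": [0, 0, 0], "fingers": 0.3}, {"slide": [-25, 0, 0], "turn": [0, 0, 0], "fingers": 0.3}, {"slide": [-35, 0, 0], "turn": [0, 0, 0], "fingers": 0.3}, {"slide": [-35, 0, 0], "turn": [0, 0, 0], "fingers": 0.3}, {"slide": [-20, -10, -6], "turn": [0, 0, 0], "fingers": 0.3}, {"slide": [-10, -20, -12], "turn": [0, 0, 0], "fingers": 0.3}, {"slide": [0, -32, -20], "turn": [0, 0, 0], "fingers": 0.3}, {"slide": [0, -32, -20], "turn": [0, 0, 0], "fingers": 0.3}]}}

```text
time: 20.65
tcp_pos: [0.4601, 0.1543, 0.2146]
tool_rot: [-2.262, 1.568, -1.706]
wrist_force: [0.9, 0.2, -1.0]
opening: 0.344
```

```bash
python3 -c "
from h import *
plan((.4603,-.2688,.21))"
```

```text
t 20.65 tcp [0.4601 0.1543 0.2146] jaw [-0.528  0.849 -0.002] open 32.0 F [ 0.9  0.2 -1. ]
 slide now [   5.8 -359.4 -223.2]  slide in goal frame [   4.6 -360.5 -221.4]  turn [ 0.3 -0.1  0.1]
```

Request:
{"name": "arm_command", "arguments": {"series": [{"slide": [0, -33, -20], "turn": [0.3, 0, 0], "fingers": 0.3}, {"slide": [0, -33, -20], "turn": [0, 0, 0], "fingers": 0.3}, {"slide": [0, -33, -20], "turn": [0, 0, 0], "fingers": 0.3}, {"slide": [0, -33, -20], "turn": [0, 0, 0], "fingers": 0.3}, {"slide": [0, -33, -20], "turn": [0, 0, 0], "fingers": 0.3}, {"slide": [0, -33, -20], "turn": [0, 0, 0], "fingers": 0.3}, {"slide": [0, -33, -20], "turn": [0, 0, 0], "fingers": 0.3}, {"slide": [0, -28, -18], "turn": [0, 0, 0], "fingers": 0.3}]}}

```text
time: 21.32
tcp_pos: [0.4576, -0.1629, 0.2246]
tool_rot: [-0.949, 1.561, -0.394]
wrist_force: [1.0, 1.3, 0.1]
opening: 0.343
```

```bash
python3 -c "
from h import *
plan((.4603,-.2688,.20))"
```

```text
t 21.32 tcp [ 0.4576 -0.1629  0.2246] jaw [-0.526  0.85  -0.008] open 31.9 F [1.  1.3 0.1]
 slide now [ 25.  -91.3 -53.6]  slide in goal frame [ 24.6 -91.6 -53.2]  turn [0.2 0.3 0.5]
```

Request:
{"name": "arm_command", "arguments": {"series": [{"slide": [5, -26, -15], "turn": [0, 0.3, 0.5], "fingers": 0.3}, {"slide": [5, -20, -12], "turn": [0, 0, 0], "fingers": 0.3}, {"slide": [5, -14, -8], "turn": [0, 0, 0], "fingers": 0.3}, {"slide": [0, -8, -5], "turn": [0, 0, 0], "fingers": 0.3}, {"slide": [0, 0, 0], "turn": [0, 0, 0], "fingers": 0.3}, {"slide": [0, 0, 0], "turn": [0, 0, 0], "fingers": 0.3}]}}

```text
time: 21.82
tcp_pos: [0.4569, -0.2519, 0.2135]
tool_rot: [-0.921, 1.569, -0.374]
wrist_force: [-1.1, 0.1, -1.0]
opening: 0.341
```

```bash
cat >> h.py <<'E'
def candle(f):
    """held candle: points above the pot near the tcp; top-disc centre and axis tilt"""
    s=sensors.get_state();p=s['tcp_pos'];C=cloud(f)
    circ(f,p[:2],.03,p[2]+.022,p[2]+.045)
E
python3 -c "
from h import *
plan((.4603,-.2688,.16))
f=grab('wrist','w10');candle(f);rim(f,.07,.084)
f=grab('top');candle(f);rim(f,.07,.084)
f=grab('scene');im=cv2.resize(f['image'][60:200,80:260],None,fx=3.5,fy=3.5,interpolation=2);cv2.imwrite('pics/a10.png',im[:,:,::-1])"
```

```text
t 21.82 tcp [ 0.4569 -0.2519  0.2135] jaw [-0.519  0.854 -0.002] open 31.7 F [-1.1  0.1 -1. ]
 slide now [ 53.5 -16.1  -5.9]  slide in goal frame [ 53.5 -16.2  -6. ]  turn [-0.3  0.1  0.1]
circ [ 0.4493 -0.2563] 0.0285 3824 z med 0.2433 mean [ 0.452  -0.2552  0.2445]
rim [ 0.4604 -0.2692] 0.0329 653 tilt deg [-0.3 -0. ] z 0.0742 zmax 0.0758
circ [ 0.4735 -0.2677] 0.0062 13 z med 0.2544 mean [ 0.4724 -0.2648  0.2534]
rim [ 0.4611 -0.2672] 0.0321 92 tilt deg [1.8 1.4] z 0.0748 zmax 0.0778
```

View pics/w10.png

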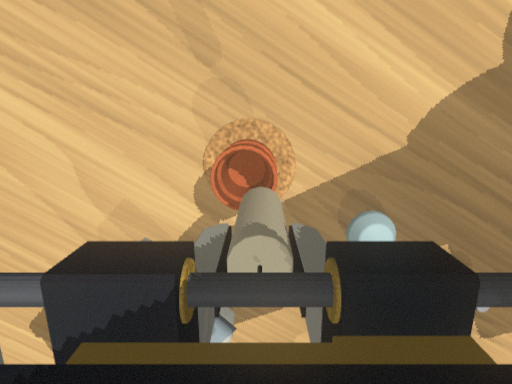

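View pics/a10.png

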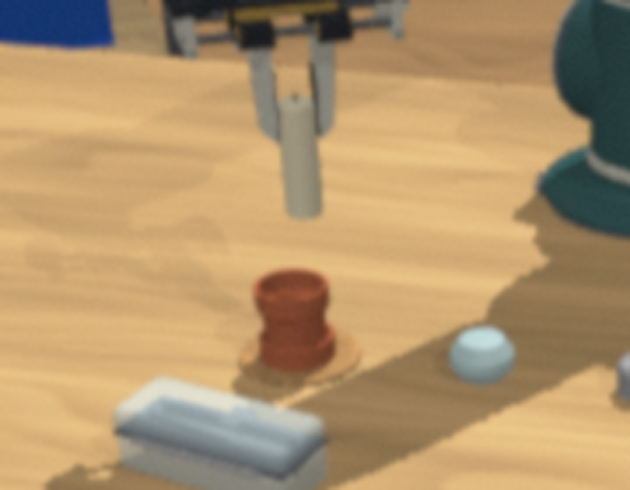

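The candle hangs upright: its slant in the scene crop matches what perspective predicts. In the wrist view it points at the pot mouth, centred at (245,175).

Request:
{"name": "arm_command", "arguments": {"series": [{"slide": [5, -10, -4], "turn": [-0.3, 0, 0.1], "fingers": 0.3}, {"slide": [15, -4, -2], "turn": [0, 0, 0], "fingers": 0.3}, {"slide": [15, 0, 0], "turn": [0, 0, 0], "fingers": 0.3}, {"slide": [12, 0, 0], "turn": [0, 0, 0], "fingers": 0.3}, {"slide": [0, 0, 0], "turn": [0, 0, 0], "fingers": 0.3}, {"slide": [0, 0, 0], "turn": [0, 0, 0], "fingers": 0.3}]}}

```text
time: 22.47
tcp_pos: [0.4614, -0.2653, 0.1657]
tool_rot: [-0.78, 1.566, -0.22]
wrist_force: [1.2, 0.2, -0.7]
opening: 0.344
```

```bash
python3 -c "
from h import *
plan((.4605,-.2688,.086))"
```

```text
t 22.47 tcp [ 0.4614 -0.2653  0.1657] jaw [-0.532  0.847 -0.003] open 32.0 F [ 1.2  0.2 -0.7]
 slide now [79.7 -2.3 -2.8]  slide in goal frame [79.7 -2.5 -2.5]  turn [0.5 0.2 0.2]
```

Request:
{"name": "arm_command", "arguments": {"series": [{"slide": [0, -2, -2], "turn": [0.5, 0.2, 0.2], "fingers": 0.3}, {"slide": [0, -1, -1], "turn": [0, 0, 0], "fingers": 0.3}, {"slide": [0, 0, 0], "turn": [0, 0, 0], "fingers": 0.3}, {"slide": [0, 0, 0], "turn": [0, 0, 0], "fingers": 0.3}]}}

```text
time: 22.8
tcp_pos: [0.461, -0.27, 0.1677]
tool_rot: [-1.622, 1.57, -1.07]
wrist_force: [-1.0, 0.2, -1.3]
opening: 0.341
```

```bash
python3 -c "
from h import *
plan((.4605,-.2688,.086))
f=grab('scene');h=cv2.cvtColor(f['image'],cv2.COLOR_RGB2HSV);C=cloud(f)
m=(f['z_map']>0)&(np.hypot(C[...,0]-.46,C[...,1]+.269)<.03)&(C[...,2]>.1)&(C[...,2]<.15)
P=C[m];print(len(P));
for a,b in((.1,.12),(.12,.14)):
  Q=P[(P[:,2]>a)&(P[:,2]<b)];print(Q.mean(0).round(4),Q[:,:2].min(0),Q[:,:2].max(0)) if len(Q) else 0
"
```

```text
t 22.80 tcp [ 0.461  -0.27    0.1677] jaw [-0.524  0.852 -0.001] open 31.7 F [-1.   0.2 -1.3]
 slide now [81.7  1.3  0.3]  slide in goal frame [81.7  1.3  0.2]  turn [ 0.  -0.   0.1]
164
[ 0.4736 -0.2635  0.1109] [ 0.4607464  -0.28305896] [ 0.48223325 -0.25086664]
[ 0.4727 -0.2639  0.1299] [ 0.45508417 -0.28018562] [ 0.48299552 -0.25229158]
```

Aligned within a couple of mm and vertical. Lower it.

Request:
{"name": "arm_command", "arguments": {"series": [{"slide": [8, 0, 0], "turn": [0, 0, 0], "fingers": 0.3}, {"slide": [15, 0, 0], "turn": [0, 0, 0], "fingers": 0.3}, {"slide": [15, 0, 0], "turn": [0, 0, 0], "fingers": 0.3}, {"slide": [15, 0, 0], "turn": [0, 0, 0], "fingers": 0.3}, {"slide": [10, 0, 0], "turn": [0, 0, 0], "fingers": 0.3}, {"slide": [0, 0, 0], "turn": [0, 0, 0], "fingers": 0.3}, {"slide": [0, 0, 0], "turn": [0, 0, 0], "fingers": 0.3}]}}

```text
time: 23.43
tcp_pos: [0.4614, -0.2702, 0.1016]
tool_rot: [-1.216, 1.567, -0.664]
wrist_force: [-0.4, -0.4, -0.8]
opening: 0.344
```

```bash
python3 -c "
from h import *
plan((.4605,-.2688,.086))"
```

```text
t 23.43 tcp [ 0.4614 -0.2702  0.1016] jaw [-0.525  0.851 -0.003] open 32.0 F [-0.4 -0.4 -0.8]
 slide now [15.6  1.7 -0. ]  slide in goal frame [15.6  1.6 -0. ]  turn [0.  0.1 0.2]
```

Request:
{"name": "arm_command", "arguments": {"series": [{"slide": [5, 1, 0], "turn": [0, 0.1, 0.2], "fingers": 0.3}, {"slide": [5, 0, 0], "turn": [0, 0, 0], "fingers": 0.3}, {"slide": [3, 0, 0], "turn": [0, 0, 0], "fingers": 0.3}, {"slide": [0, 0, 0], "turn": [0, 0, 0], "fingers": 0.3}, {"slide": [0, 0, 0], "turn": [0, 0, 0], "fingers": 0.3}]}}

```text
time: 23.85
tcp_pos: [0.4616, -0.2697, 0.0895]
tool_rot: [-1.349, 1.569, -0.797]
wrist_force: [0.2, 0.7, -0.7]
opening: 0.341
```

Request:
{"name": "arm_command", "arguments": {"series": [{"slide": [2, 0, 0], "turn": [0, 0, 0], "fingers": 0.3}, {"slide": [2, 0, 0], "turn": [0, 0, 0], "fingers": 0.3}, {"slide": [0, 0, 0], "turn": [0, 0, 0], "fingers": 0.3}]}}

```text
time: 24.1
tcp_pos: [0.462, -0.2699, 0.0861]
tool_rot: [-1.228, 1.568, -0.675]
wrist_force: [0.0, -0.0, -1.1]
opening: 0.342
```

Request:
{"name": "arm_command", "arguments": {"series": [{"slide": [2, 0, 0], "turn": [0, 0, 0], "fingers": 0.3}, {"slide": [2, 0, 0], "turn": [0, 0, 0], "fingers": 0.3}]}}

```text
time: 24.27
tcp_pos: [0.4631, -0.2703, 0.0849]
tool_rot: [-1.089, 1.564, -0.536]
wrist_force: [-3.4, 3.9, 18.7]
opening: 0.34
```

Request:
{"name": "arm_command", "arguments": {"series": [{"slide": [-1, 0, 0], "turn": [0, 0, 0], "fingers": 0.36}, {"slide": [0, 0, 0], "turn": [0, 0, 0], "fingers": 0.42}, {"slide": [0, 0, 0], "turn": [0, 0, 0], "fingers": 0.5}, {"slide": [0, 0, 0], "turn": [0, 0, 0], "fingers": 0.6}, {"slide": [0, 0, 0], "turn": [0, 0, 0], "fingers": 0.6}, {"slide": [-15, 0, 0], "turn": [0, 0, 0], "fingers": 0.6}, {"slide": [-35, 0, 0], "turn": [0, 0, 0], "fingers": 0.6}, {"slide": [-40, 0, 0], "turn": [0, 0, 0], "fingers": 0.6}]}}

```text
time: 24.93
tcp_pos: [0.4598, -0.2683, 0.1699]
tool_rot: [1.98, 1.565, 2.532]
wrist_force: [-0.1, 0.5, 0.8]
opening: 0.601
```

```bash
python3 -c "
from h import *
plan((.4499,.0478,.12))
f=grab('wrist','w11');circ(f,(.4605,-.2688),.028,.105,.13);rim(f,.07,.084)
f=grab('top','t11');circ(f,(.4605,-.2688),.028,.105,.13)"
```

```text
t 24.93 tcp [ 0.4598 -0.2683  0.1699] jaw [-0.525  0.851  0.005] open 55.9 F [-0.1  0.5  0.8]
 slide now [ 51.  274.1 157.5]  slide in goal frame [ 49.9 274.5 157.2]  turn [ 0.  -0.1 -0.3]
circ [ 0.4631 -0.2695] 0.0162 1507 z med 0.1155 mean [ 0.4623 -0.2703  0.1151]
rim [ 0.4604 -0.269 ] 0.0328 913 tilt deg [-0.2 -0.2] z 0.0742 zmax 0.0759
circ [ 0.4631 -0.2692] 0.0158 124 z med 0.116 mean [ 0.4652 -0.2637  0.1151]
```

View pics/w11.png

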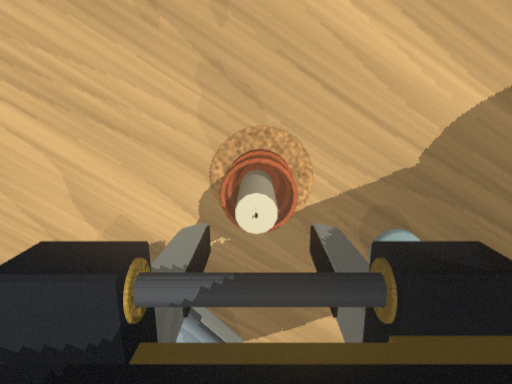

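The candle stands upright in the pot, top at (256,215), height 0.1155. Now the cap.

Request:
{"name": "arm_command", "arguments": {"series": [{"slide": [0, 16, 9], "turn": [0, 0, -0.3], "fingers": 0.6}, {"slide": [0, 34, 20], "turn": [0, 0, 0], "fingers": 0.6}, {"slide": [0, 34, 20], "turn": [0, 0, 0], "fingers": 0.6}, {"slide": [5, 34, 20], "turn": [0, 0, 0], "fingers": 0.6}, {"slide": [10, 34, 20], "turn": [0, 0, 0], "fingers": 0.6}, {"slide": [10, 34, 20], "turn": [0, 0, 0], "fingers": 0.6}, {"slide": [10, 30, 18], "turn": [0, 0, 0], "fingers": 0.6}, {"slide": [5, 20, 12], "turn": [0, 0, 0], "fingers": 0.6}]}}

```text
time: 25.7
tcp_pos: [0.4572, 0.0089, 0.1332]
tool_rot: [-1.21, 1.554, -0.667]
wrist_force: [0.7, -0.5, -0.3]
opening: 0.602
```

```bash
python3 -c "
from h import *
plan((.4499,.0478,.12))"
```

```text
t 25.70 tcp [0.4572 0.0089 0.1332] jaw [-0.517  0.856 -0.015] open 55.9 F [ 0.7 -0.5 -0.3]
 slide now [12.7 37.3 13.8]  slide in goal frame [13.2 37.  14.2]  turn [-0.5  0.3  0.9]
```

Request:
{"name": "arm_command", "arguments": {"series": [{"slide": [5, 14, 6], "turn": [-0.5, 0.3, 0.9], "fingers": 0.6}, {"slide": [5, 6, 3], "turn": [0, 0, 0], "fingers": 0.6}, {"slide": [0, 0, 0], "turn": [0, 0, 0], "fingers": 0.6}, {"slide": [0, 0, 0], "turn": [0, 0, 0], "fingers": 0.6}]}}

```text
time: 26.03
tcp_pos: [0.4532, 0.0358, 0.12]
tool_rot: [2.15, 1.569, 2.708]
wrist_force: [0.3, -0.0, 0.7]
opening: 0.596
```

```bash
python3 -c "
from h import *
plan((.4499,.0478,.033))
f=grab('wrist');circ(f,(.4499,.0478),.03,.045,.06);circ(f,(.4499,.0478),.035,.021,.034)"
```

```text
t 26.03 tcp [0.4532 0.0358 0.12  ] jaw [-0.529  0.848  0.001] open 55.4 F [ 0.3 -0.   0.7]
 slide now [87.1 11.8  3.6]  slide in goal frame [87.  12.   3.5]  turn [ 0.4 -0.  -0.1]
circ [0.4506 0.0483] 0.0079 328 z med 0.0503 mean [0.4502 0.0478 0.0501]
circ [0.4512 0.0484] 0.0252 2159 z med 0.0264 mean [0.449  0.0468 0.0262]
```

Request:
{"name": "arm_command", "arguments": {"series": [{"slide": [0, 8, 3], "turn": [0.4, 0, 0], "fingers": 0.6}, {"slide": [0, 4, 1], "turn": [0, 0, 0], "fingers": 0.6}, {"slide": [20, 0, 0], "turn": [0, 0, 0], "fingers": 0.6}, {"slide": [25, 0, 0], "turn": [0, 0, 0], "fingers": 0.6}, {"slide": [10, 0, 0], "turn": [0, 0, 0], "fingers": 0.6}, {"slide": [0, 0, 0], "turn": [0, 0, 0], "fingers": 0.6}, {"slide": [0, 0, 0], "turn": [0, 0, 0], "fingers": 0.6}]}}

```text
time: 26.67
tcp_pos: [0.4519, 0.0457, 0.0666]
tool_rot: [-0.575, 1.567, -0.033]
wrist_force: [-0.2, -0.2, 0.8]
opening: 0.6
```

```bash
python3 -c "
from h import *
plan((.4504,.0482,.033))"
```

```text
t 26.67 tcp [0.4519 0.0457 0.0666] jaw [-0.516  0.857 -0.002] open 55.8 F [-0.2 -0.2  0.8]
 slide now [33.5  3.  -0.2]  slide in goal frame [33.6  2.9 -0. ]  turn [-0.5  0.2  0.1]
```

Request:
{"name": "arm_command", "arguments": {"series": [{"slide": [5, 3, 0], "turn": [-0.5, 0.2, 0], "fingers": 0.6}, {"slide": [12, 0, 0], "turn": [0, 0, 0], "fingers": 0.6}, {"slide": [8, 0, 0], "turn": [0, 0, 0], "fingers": 0.6}, {"slide": [4, 0, 0], "turn": [0, 0, 0], "fingers": 0.6}, {"slide": [0, 0, 0], "turn": [0, 0, 0], "fingers": 0.6}, {"slide": [0, 0, 0], "turn": [0, 0, 0], "fingers": 0.6}]}}

```text
time: 27.17
tcp_pos: [0.4517, 0.0484, 0.0377]
tool_rot: [-1.037, 1.566, -0.486]
wrist_force: [0.4, 0.5, 0.4]
opening: 0.602
```

```bash
python3 -c "
from h import *
plan((.4504,.0482,.033))"
```

```text
t 27.17 tcp [0.4517 0.0484 0.0377] jaw [-0.524  0.852 -0.004] open 55.9 F [0.4 0.5 0.4]
 slide now [ 4.7  0.5 -1.2]  slide in goal frame [ 4.7  0.5 -1.2]  turn [-0.   0.1  0.2]
```

Request:
{"name": "arm_command", "arguments": {"series": [{"slide": [4, 0, -1], "turn": [0, 0, 0.2], "fingers": 0.6}, {"slide": [0, 0, 0], "turn": [0, 0, 0], "fingers": 0.3}, {"slide": [0, 0, 0], "turn": [0, 0, 0], "fingers": 0.15}, {"slide": [0, 0, 0], "turn": [0, 0, 0], "fingers": 0.1}, {"slide": [0, 0, 0], "turn": [0, 0, 0], "fingers": 0.1}, {"slide": [0, 0, 0], "turn": [0, 0, 0], "fingers": 0.1}, {"slide": [0, 0, 0], "turn": [0, 0, 0], "fingers": 0.1}, {"slide": [0, 0, 0], "turn": [0, 0, 0], "fingers": 0.1}], "force": 20}}

```text
time: 27.83
tcp_pos: [0.4513, 0.0478, 0.0344]
tool_rot: [-0.138, 1.567, 0.412]
wrist_force: [0.3, -0.2, -0.9]
opening: 0.162
```

```bash
python3 -c "
from h import *
plan((.4629,-.2695,.19))"
```

```text
t 27.83 tcp [0.4513 0.0478 0.0344] jaw [-0.523  0.852 -0.001] open 15.1 F [ 0.3 -0.2 -0.9]
 slide now [-156.  -276.5 -155.6]  slide in goal frame [-155.6 -276.4 -156.4]  turn [-0.   0.2  0. ]
```

Request:
{"name": "arm_command", "arguments": {"series": [{"slide": [-10, 0, 0], "turn": [0, 0.2, 0], "fingers": 0.1}, {"slide": [-30, 0, 0], "turn": [0, 0, 0], "fingers": 0.1}, {"slide": [-38, 0, 0], "turn": [0, 0, 0], "fingers": 0.1}, {"slide": [-38, -8, -5], "turn": [0, 0, 0], "fingers": 0.1}, {"slide": [-25, -18, -10], "turn": [0, 0, 0], "fingers": 0.1}, {"slide": [-15, -28, -16], "turn": [0, 0, 0], "fingers": 0.1}, {"slide": [0, -32, -18], "turn": [0, 0, 0], "fingers": 0.1}, {"slide": [0, -32, -18], "turn": [0, 0, 0], "fingers": 0.1}]}}

```text
time: 28.5
tcp_pos: [0.4539, -0.0875, 0.2027]
tool_rot: [-2.708, 1.568, -2.148]
wrist_force: [0.6, 0.5, -2.8]
opening: 0.166
```

```bash
python3 -c "
from h import *
plan((.4629,-.2695,.19))"
```

```text
t 28.50 tcp [ 0.4539 -0.0875  0.2027] jaw [-0.531  0.847 -0.001] open 15.4 F [ 0.6  0.5 -2.8]
 slide now [  13.1 -159.   -89. ]  slide in goal frame [  12.7 -159.7  -87.7]  turn [ 0.5 -0.1  0.1]
```

Request:
{"name": "arm_command", "arguments": {"series": [{"slide": [0, -32, -18], "turn": [0.5, 0, 0], "fingers": 0.1}, {"slide": [0, -32, -18], "turn": [0, 0, 0], "fingers": 0.1}, {"slide": [0, -30, -17], "turn": [0, 0, 0], "fingers": 0.1}, {"slide": [0, -20, -11], "turn": [0, 0, 0], "fingers": 0.1}, {"slide": [0, -10, -6], "turn": [0, 0, 0], "fingers": 0.1}, {"slide": [0, -3, -2], "turn": [0, 0, 0], "fingers": 0.1}, {"slide": [0, 0, 0], "turn": [0, 0, 0], "fingers": 0.1}, {"slide": [0, 0, 0], "turn": [0, 0, 0], "fingers": 0.1}]}}

```text
time: 29.17
tcp_pos: [0.4571, -0.2452, 0.2096]
tool_rot: [-1.871, 1.566, -1.326]
wrist_force: [-0.0, 1.2, -1.9]
opening: 0.166
```

```bash
python3 -c "
from h import *
plan((.4629,-.2695,.127))
f=grab('wrist','w12');z=sensors.get_state()['tcp_pos'];circ(f,z[:2],.04,z[2]-.016,z[2]-.002);circ(f,(.4628,-.2695),.022,.105,.125)"
```

```text
t 29.17 tcp [ 0.4571 -0.2452  0.2096] jaw [-0.518  0.855 -0.005] open 15.5 F [-0.   1.2 -1.9]
 slide now [ 82.7 -23.4  -7.6]  slide in goal frame [ 82.6 -23.7  -7.8]  turn [-0.4 -0.1  0.3]
circ [ 0.4574 -0.2455] 0.0251 2547 z med 0.2018 mean [ 0.4478 -0.2513  0.2013]
circ [ 0.4633 -0.2698] 0.0158 809 z med 0.1155 mean [ 0.461  -0.2734  0.1152]
```

View pics/w12.png

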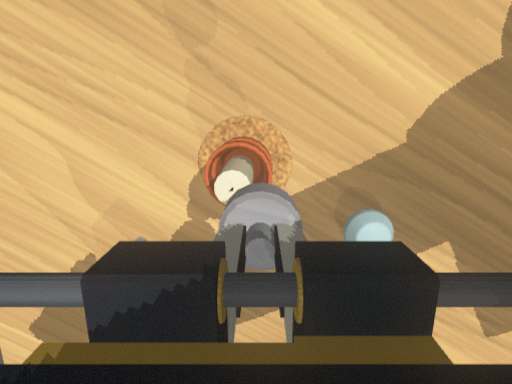

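The cap is held level on the tool axis at (262,220), with the candle top at (233,187). Shift it about 24 mm, then lower.

Request:
{"name": "arm_command", "arguments": {"series": [{"slide": [5, -12, -4], "turn": [-0.4, 0, 0.3], "fingers": 0.1}, {"slide": [10, -6, -2], "turn": [0, 0, 0], "fingers": 0.1}, {"slide": [10, -2, 0], "turn": [0, 0, 0], "fingers": 0.1}, {"slide": [0, 0, 0], "turn": [0, 0, 0], "fingers": 0.1}, {"slide": [0, 0, 0], "turn": [0, 0, 0], "fingers": 0.1}]}}

```text
time: 29.63
tcp_pos: [0.4637, -0.2634, 0.1819]
tool_rot: [2.293, 1.569, 2.851]
wrist_force: [0.2, 0.4, -2.0]
opening: 0.166
```

```bash
cat >> h.py <<'E'
def captilt(f):
    z=sensors.get_state()['tcp_pos'];C=cloud(f)
    P=C[(f['z_map']>0)&(abs(C[...,2]-z[2]+.0075)<.005)&(np.hypot(C[...,0]-z[0],C[...,1]-z[1])<.03)]
    a=np.linalg.lstsq(np.c_[P[:,:2]-z[:2],np.ones(len(P))],P[:,2],rcond=None)[0];print('cap tilt',np.degrees(a[:2]).round(1),a[2])
E
python3 -c "
from h import *
plan((.4631,-.2696,.1274))
f=grab('wrist');z=sensors.get_state()['tcp_pos'];circ(f,z[:2],.04,z[2]-.016,z[2]-.002);captilt(f)"
```

```text
t 29.63 tcp [ 0.4637 -0.2634  0.1819] jaw [-0.53   0.848  0.001] open 15.4 F [ 0.2  0.4 -2. ]
 slide now [54.5 -5.  -3.8]  slide in goal frame [54.5 -5.  -3.8]  turn [ 0.4 -0.1 -0.1]
circ [ 0.4638 -0.2638] 0.025 2548 z med 0.1742 mean [ 0.4544 -0.2696  0.1737]
cap tilt [1.1 1.2] 0.17418336785669652
```

Request:
{"name": "arm_command", "arguments": {"series": [{"slide": [0, -4, -3], "turn": [0.4, 0, 0], "fingers": 0.1}, {"slide": [0, -1, -1], "turn": [0, 0, 0], "fingers": 0.1}, {"slide": [5, 0, 0], "turn": [0, 0, 0], "fingers": 0.1}, {"slide": [5, 0, 0], "turn": [0, 0, 0], "fingers": 0.1}, {"slide": [0, 0, 0], "turn": [0, 0, 0], "fingers": 0.1}, {"slide": [0, 0, 0], "turn": [0, 0, 0], "fingers": 0.1}]}}

```text
time: 30.18
tcp_pos: [0.4629, -0.27, 0.1714]
tool_rot: [2.435, 1.57, 2.986]
wrist_force: [-0.3, 0.4, -0.5]
opening: 0.167
```

```bash
python3 -c "
from h import *
plan((.4631,-.2696,.1274))
f=grab('wrist');z=sensors.get_state()['tcp_pos'];circ(f,z[:2],.04,z[2]-.016,z[2]-.002);captilt(f)"
```

```text
t 30.18 tcp [ 0.4629 -0.27    0.1714] jaw [-0.523  0.852  0.001] open 15.5 F [-0.3  0.4 -0.5]
 slide now [44.   0.2  0.4]  slide in goal frame [44.   0.2  0.4]  turn [-0.1 -0.  -0. ]
circ [ 0.4631 -0.2703] 0.0251 2556 z med 0.1637 mean [ 0.4535 -0.2761  0.1632]
cap tilt [0.9 0.9] 0.1636710837172241
```

Aligned to under 1 mm. Lower it.

Request:
{"name": "arm_command", "arguments": {"series": [{"slide": [6, 0, 0], "turn": [0, 0, 0], "fingers": 0.1}, {"slide": [10, 0, 0], "turn": [0, 0, 0], "fingers": 0.1}, {"slide": [10, 0, 0], "turn": [0, 0, 0], "fingers": 0.1}, {"slide": [6, 0, 0], "turn": [0, 0, 0], "fingers": 0.1}, {"slide": [3, 0, 0], "turn": [0, 0, 0], "fingers": 0.1}, {"slide": [0, 0, 0], "turn": [0, 0, 0], "fingers": 0.1}, {"slide": [0, 0, 0], "turn": [0, 0, 0], "fingers": 0.1}]}}

```text
time: 30.82
tcp_pos: [0.4624, -0.2695, 0.1316]
tool_rot: [2.181, 1.568, 2.732]
wrist_force: [-0.2, -0.4, -0.9]
opening: 0.168
```

Request:
{"name": "arm_command", "arguments": {"series": [{"slide": [3, 0, 0], "turn": [0, 0, 0], "fingers": 0.1}, {"slide": [2, 0, 0], "turn": [0, 0, 0], "fingers": 0.1}, {"slide": [0, 0, 0], "turn": [0, 0, 0], "fingers": 0.1}]}}

```text
time: 31.07
tcp_pos: [0.4629, -0.2698, 0.1273]
tool_rot: [2.744, 1.57, -2.988]
wrist_force: [-0.2, -0.1, -1.1]
opening: 0.164
```

Request:
{"name": "arm_command", "arguments": {"series": [{"slide": [2, 0, 0], "turn": [0, 0, 0], "fingers": 0.1}, {"slide": [2, 0, 0], "turn": [0, 0, 0], "fingers": 0.1}]}}

```text
time: 31.23
tcp_pos: [0.4645, -0.2709, 0.1271]
tool_rot: [-1.189, 1.565, -0.638]
wrist_force: [-2.1, 1.8, 18.4]
opening: 0.162
```

Contact at the expected height. Release.

Request:
{"name": "arm_command", "arguments": {"series": [{"slide": [-1, 0, 0], "turn": [0, 0, 0], "fingers": 0.18}, {"slide": [0, 0, 0], "turn": [0, 0, 0], "fingers": 0.25}, {"slide": [0, 0, 0], "turn": [0, 0, 0], "fingers": 0.35}, {"slide": [0, 0, 0], "turn": [0, 0, 0], "fingers": 0.5}, {"slide": [0, 0, 0], "turn": [0, 0, 0], "fingers": 0.5}, {"slide": [-10, 0, 0], "turn": [0, 0, 0], "fingers": 0.5}, {"slide": [-25, 0, 0], "turn": [0, 0, 0], "fingers": 0.5}, {"slide": [-35, 0, 0], "turn": [0, 0, 0], "fingers": 0.5}]}}

```text
time: 31.9
tcp_pos: [0.4623, -0.2693, 0.1947]
tool_rot: [2.111, 1.567, 2.662]
wrist_force: [0.1, 0.2, 0.6]
opening: 0.502
```

Request:
{"name": "arm_command", "arguments": {"series": [{"slide": [-30, 0, 0], "turn": [0, 0, 0], "fingers": 0.5}, {"slide": [-20, 0, 20], "turn": [0, 0, 0], "fingers": 0.5}, {"slide": [0, 10, 30], "turn": [0, 0, 0], "fingers": 0.5}, {"slide": [0, 10, 30], "turn": [0, 0, 0], "fingers": 0.5}, {"slide": [0, 0, 15], "turn": [0, 0, 0], "fingers": 0.5}, {"slide": [0, 0, 0], "turn": [0, 0, 0], "fingers": 0.5}, {"slide": [0, 0, 0], "turn": [0, 0, 0], "fingers": 0.5}, {"slide": [0, 0, 0], "turn": [0, 0, 0], "fingers": 0.5}]}}

```text
time: 32.57
tcp_pos: [0.5358, -0.2017, 0.2604]
tool_rot: [-1.129, 1.563, -0.579]
wrist_force: [-0.4, 0.2, 0.4]
opening: 0.501
```

```bash
python3 -c "
from h import *
f=grab('top','t13');circ(f,(.463,-.27),.03,.113,.13);circ(f,(.463,-.27),.03,.135,.155)
a=f['image'][:,:][60:300,90:440]
g=grab('scene');b=cv2.resize(g['image'][90:240,90:270],None,fx=3,fy=3,interpolation=2)
cv2.imwrite('pics/a13.png',b[:,:,::-1])
for n,c,R,l,h in(('paper',(.4498,-.0999),.04,.01,.06),('dish',(.645,.35),.065,.015,.04),('case',(.65,-.264),.1,.03,.08),('stap',(.775,.084),.085,.03,.08),('rim',(.4605,-.269),.045,.068,.09)): print(n,end=' ');circ(f,c,R,l,h)
print(sensors.get_state()['tcp_pos'])"
```

```text
few
few
paper circ [ 0.4498 -0.0998] 0.0288 476 z med 0.0336 mean [ 0.4499 -0.0976  0.0321]
dish circ [0.6453 0.3497] 0.0549 494 z med 0.021 mean [0.648  0.3555 0.0205]
case circ [ 0.6497 -0.2618] 0.0849 1878 z med 0.0561 mean [ 0.6491 -0.256   0.0547]
stap circ [0.7744 0.0837] 0.0672 613 z med 0.0512 mean [0.7752 0.0852 0.0509]
rim circ [ 0.4524 -0.2477] 0.023 64 z med 0.0745 mean [ 0.4506 -0.2426  0.0739]
[ 0.53549007 -0.20205107  0.26030389]
```

View pics/a13.png

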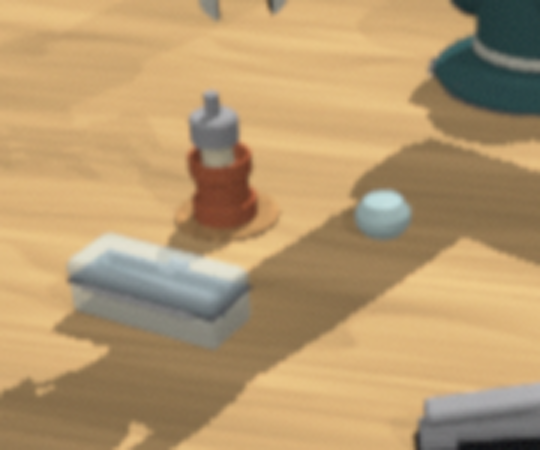

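The crop shows the full stack upright (cap at (213,125), pot at (222,185)), and nothing is touching it. One numeric check of the cap, then hand in.

```bash
python3 -c "
from h import *
f=grab('wrist');circ(f,(.463,-.27),.035,.113,.13);circ(f,(.463,-.27),.03,.137,.155);rim(f,.07,.084)
print(workorder.hand_in())"
```

```text
circ [ 0.464  -0.2706] 0.0249 2089 z med 0.1194 mean [ 0.4638 -0.2701  0.1192]
circ [ 0.464  -0.2705] 0.0079 297 z med 0.1434 mean [ 0.464  -0.2703  0.1434]
rim [ 0.4611 -0.2687] 0.0327 463 tilt deg [ 0.2 -0.1] z 0.0743 zmax 0.076
the job is handed in; nothing more can be done
None
```

The candle set is assembled on the cork mat in the order asked, at about 33 s of the 107 s allowed, and the job is handed in. Each piece was lowered until it touched, with a contact force of about 13–19 N, and then released.

**Last checks on the stack:**
- The saucer sits flat, about 2–3 mm off the mat's centre.
- The pot's rim is level to within 0.2° at z ≈ 0.076 m.
- The candle top was at z ≈ 0.1155 m before capping.
- The cap sits on the candle with its top at about 0.119 m and its knob top at about 0.143 m. The expected heights are 0.121 m and 0.145 m. The readings are about 2 mm low, within the camera calibration. The cap is centred within about 1–2 mm of the candle.

**Bystanders:** the paperweight, dish and stapler measure where they were, within 0.5 mm. The case read 1–4 mm differently in the last top view. The arm may have hidden part of it, which I didn't confirm; nothing was moved near it.

**Odd or failed readings:**
- The pot grip read 63 mm across the 66 mm collar, and the arm was about 4 mm higher after the first grip. I regripped it higher, the reading stayed the same, and the pot was held firm and level.
- The final top-view check of the cap failed because the arm was in the way, so I used the wrist camera for it.

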